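# Sort rack hardware into its trays, shoe on its floor plate

## Robot

A 6-joint arm with a two-finger parallel gripper is mounted at the origin on the work surface. World frame = base frame: x ahead of the robot, y to its left, z up, the work surface at z = 0. Lengths are in m, angles in rad, forces in N, time in s.
With the tool pointing down it reaches from about 0.275 to 0.75 m from the base axis. Payload 10.2 kg.
Tool frame: the origin (TCP) lies on the centre line of the jaws, within the pads' length; the fingertips stand 19 mm ahead of it and the grasp point (between the pads) is the TCP; z points along the fingers, y is the direction in which the jaws open and shut (so a half turn about z gives the same grasp; the last joint's range is limited). The gripper opens to 85 mm and grips with 20 to 120 N. Pads are 22 mm wide; open, the fingers measure 114 mm over their backs; the gripper's body (76 mm by 85 mm) begins 54 mm behind the grasp point. The pads swing forward as they close: fully open they stand 13 mm farther back than shut.
Start: joints at [1.119, 0.313, 1.498, -0, 1.331, -0.223], TCP at [0.119, 0.511, 0.25] pointing down, gripper open.
Joint ranges: [-2.94, 2.94], [-0.97, 2.17], [0.19, 2.56], [-1.23, 4.37], [0.02, 3.11], [-2.88, 2.88]. Speed limits (rad/s): [2.39, 2.39, 3.01, 3.14, 3.14, 3.14].

## Interface

Orientations are given as [roll, pitch, yaw] about the fixed x, y, z axes, in that order (R = Rz(yaw) Ry(pitch) Rx(roll)).
In Python, from rig import env, vision gives the robot as it stands.
- The arm moves only by the shell command python3 -m crank 'ROWS' [FORCE]. ROWS is JSON, a list of rows, each a list of 5 numbers: the shift along the tool's x, y, z in cm, then the turn about the tool's z in rad, then the finger opening in cm, from 0 to 8.54. In form: [[dx, dy, dz, spin, gripper], ...]. A call has exactly 10 rows; each row shifts and turns the commanded pose from where the row before left it, along the tool's axes as they then stand; what a row does not reach is not made up. A row lasts 1/8 s, in which the tool goes at most 62.5 mm and 10.7 degrees, less where a joint would pass 70% of its speed; a pose out of reach is approached as far as the arm can. A call with a gripper value outside its range is refused whole. The fingers move at their own pace and stop on an object; FORCE is the grip in N (left out, the last holds). Time passes only in rows, so rows that do not move let the fingers close, or fill a call up. It gives the time, the measured TCP pose, the force and the opening at its end, in the units of the state.
- env.sense(): the state, without advancing time (a new reading comes with each control period).
- vision.grab_frame(name): name is "side" or "top"; returns a dict with "frame" (400x640x3 uint8, red, green, blue), "mtx" (3x3 intrinsics, pixels), "eye" and "attitude" of the camera in the world. Camera axes: x right, y down, z forward; pixel columns grow to the right and rows downward; lengths in m; the calibration is good to about 2 mm. A picture is of the moment at which its call begins. There is no depth.
- env.sign_off(): hands the job in, once; it reports no verdict.
The state is a dict: "t": time; "q": joint angles; "dq": joint speeds; "effort": joint torques, N m; "eef_pos": TCP position; "tool_rot": TCP orientation; "force": force on the tool from outside, world axes, zero at the start; "wrist_torque": the same for the moment, N m; "gripper_width": opening from 0.0 (shut) to 1.0 (fully open).
Only numpy, scipy, OpenCV 4.12 (cv2) and the standard library are available. Lean on these libraries where they do the work, as an engineer would, in place of code of your own. Each camera call takes 0.05 s, during which the arm holds its last target.

## Task

Sort the loose shelving hardware on the bench into the three grey trays: the steel floor plate lies flat on the bottom of the square tray with the post shoe standing upright in the middle of that plate, the splice bar lies flat in the narrow tray the same way up as you found it, and one levelling foot stands upright, stem up, in each bay of the two-bay tray. Set each thing down rather than dropping it, and leave it all let go and at rest.

Things in the scene. Friction and masses are not known exactly. Their poses are not given: they have to be found in the camera images.
- plate_center (a point): Floor plate: a loose flat bare-steel rectangle, 70 mm along its x, 50 mm along its y, 10 mm thick, about 260 g, four small dark bolt marks on top, lying flat on the bench. The point is its centre, half-way up; z is up as it stands at the start. (5 mm above its underside.)
- shoe_center (a point): Post shoe: a loose grey-painted steel piece, about 150 g: a square flange 44 x 44 mm and 6 mm thick with a square tube stub 30 x 30 mm outside (4 mm walls, open at the top, sides parallel to its x and y) standing on its middle, 50 mm tall in all. It stands on its flange. The point is its centre, half-way up; z is up as it stands at the start. (25 mm above its underside.)
- bar_center (a point): Splice bar: a loose grey-painted steel channel, 100 mm along its x, 24 mm along its y, 24 mm high, about 130 g, lying open side down, a row of four dark holes along its flat top. The point is its centre, half-way up; z is up as it stands at the start. (12 mm above its underside.)
- foot_a_center (a point): One of two identical levelling feet, loose, about 90 g: a round black rubber base 44 mm across and 12 mm high with an upright round steel stem 12 mm across rising from its middle, 60 mm tall in all; only the lowest 5 mm of the stem has a collar, 20 mm across. It stands on its base and is best taken by the stem. The point is its centre, half-way up; z is up as it stands at the start. (30 mm above its underside.) Either foot may go in either bay.
- foot_b_center (a point): One of two identical levelling feet, loose, about 90 g: a round black rubber base 44 mm across and 12 mm high with an upright round steel stem 12 mm across rising from its middle, 60 mm tall in all; only the lowest 5 mm of the stem has a collar, 20 mm across. It stands on its base and is best taken by the stem. The point is its centre, half-way up; z is up as it stands at the start. (30 mm above its underside.) Either foot may go in either bay.
- tray_square: The square tray, 140 x 140 mm outside, 132 x 132 mm inside, one bay. Fixed tray of mid-grey plastic, open at the top, its walls 14 mm high in all and 4 mm thick, floor 4 mm thick. Its origin is the centre of its underside on the bench, z up. 
- tray_twin: The two-bay tray, 90 mm along its x and 172 mm along its y outside, parted in the middle by a wall 4 mm thick across its length into two bays, each about 82 mm (x) by 80 mm (y) inside, with their centres 42 mm to either side of the origin along y. Fixed tray of mid-grey plastic, open at the top, its walls 14 mm high in all and 4 mm thick, floor 4 mm thick. Its origin is the centre of its underside on the bench, z up. 
- tray_narrow: The narrow tray, 74 mm along its x and 150 mm along its y outside, 66 x 142 mm inside, one bay. Fixed tray of mid-grey plastic, open at the top, its walls 14 mm high in all and 4 mm thick, floor 4 mm thick. Its origin is the centre of its underside on the bench, z up. 

How it is judged:
By the outcome, as a careful person would: the job done as asked, in the order asked, and still so for the second after the job is handed in, with the robot touching nothing.
It also fails if it takes over 125 s, if anything falls off the work surface, if the arm or the gripper's body presses on something with over 40 N, if the wrist force passes 120 N, or if a joint passes its speed limit or range.

## Working session

There is one attempt and no reset: what is moved stays moved. The work goes in short steps, Python scripts to look and compute and a shell command to move; the robot and the scene stay as the last step left them, time stands still between calls to the robot, and variables do not carry over. Pictures are saved under pics/ and viewed, and the job is handed in when it is done.

```bash
mkdir -p pics; ls; python3 - <<'E'
from rig import env, vision
import cv2
s=env.sense();print(s)
for n in("side","top"):
    f=vision.grab_frame(n);cv2.imwrite(f"pics/{n}0.png",f["frame"][:,:,::-1]);print(n,f["mtx"],f["eye"],f["attitude"])
E
```

```text
pics
{'t': 0.0, 'q': array([ 1.11862635e+00,  3.13479845e-01,  1.49844259e+00, -2.11474229e-05,
        1.33100925e+00, -2.23416146e-01]), 'dq': array([-0.00030459,  0.00083352,  0.00036349,  0.00043724, -0.00037861,
       -0.00014767]), 'effort': array([ 1.82471162e-03, -4.12268007e+01, -2.59739774e+01, -7.69285316e-05,
        4.22099591e-03,  1.79113172e-06]), 'eef_pos': array([0.11896996, 0.5110994 , 0.24971772]), 'tool_rot': array([-3.14028235e+00, -2.76654232e-04,  2.91284368e+00]), 'force': array([-0.96584653, -0.28018127,  0.21065611]), 'wrist_torque': array([ 0.03376633, -0.0743845 ,  0.00111845]), 'gripper_width': 0.9970824493668022}
side [[404.48779316   0.         320.93115689]
 [  0.         404.48779316 196.80148906]
 [  0.           0.           1.        ]] [-0.12248206 -0.76750967  0.60900109] [-2.06489355  0.01873588 -0.70249281]
top [[472.69647602   0.         317.49482168]
 [  0.         472.69647602 199.93032983]
 [  0.           0.           1.        ]] [0.36271713 0.01080802 1.24835017] [-3.01821044 -0.00451033 -1.58699516]
```

View pics/top0.png

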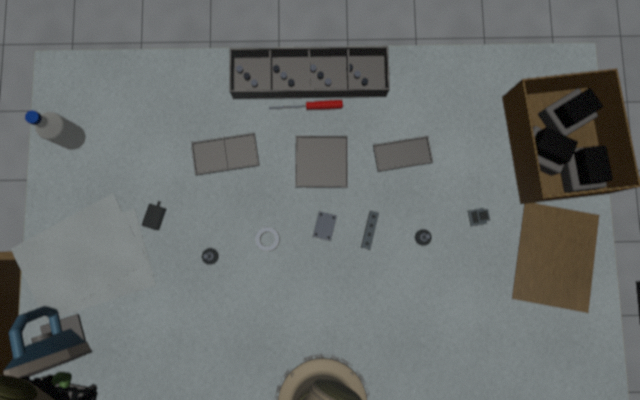

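View pics/side0.png

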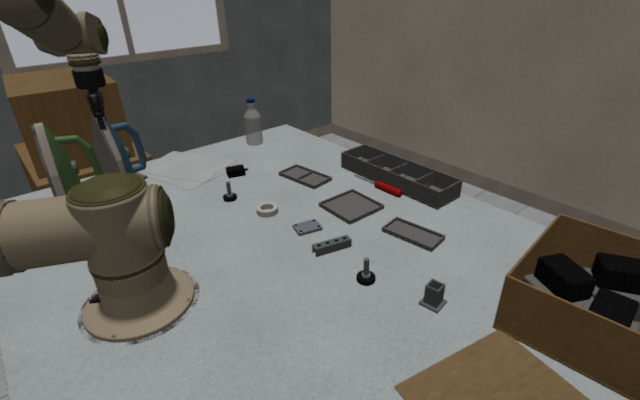

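The top view shows the plate near (325,226), the bar (370,230), the feet (210,256) and (423,237), and the shoe (479,217). The trays are twin (225,154), square (321,162) and narrow (403,154). The ring at (268,239) and the black thing at (154,215) are clutter. Next I'll zoom in and measure.

```bash
cat > h.py <<'E'
import numpy as np, cv2
from scipy.spatial.transform import Rotation as R
from rig import env, vision
def cam(n):
    f=vision.grab_frame(n); f["R"]=R.from_euler("xyz",f["attitude"]).as_matrix(); return f
def ray(f,uv):
    d=np.linalg.inv(f["mtx"])@np.array([uv[0],uv[1],1.]); return f["R"]@d
def onz(f,uv,z):
    d=ray(f,uv); e=np.array(f["eye"]); return e+d*(z-e[2])/d[2]
def proj(f,p):
    c=f["R"].T@(np.array(p)-f["eye"]); u=f["mtx"]@c; return u[:2]/u[2]
def zoom(f,name,x0,y0,w,h,k):
    g=f["frame"][y0:y0+h,x0:x0+w,::-1]; g=cv2.resize(g,None,fx=k,fy=k,interpolation=cv2.INTER_CUBIC)
    g=cv2.convertScaleAbs(g,alpha=1.5,beta=10)
    cv2.imwrite("pics/"+name,g)
E
python3 - <<'E'
from h import *
f=cam("top"); print(proj(f,[0,0,0]))
zoom(f,"t1.png",180,120,160,160,5/1.4*1.0)
zoom(f,"t2.png",180,125,160,145,5); zoom(f,"t3.png",340,125,160,145,5)
E
```

```text
[321.86882568 403.12124787]
```

```bash
python3 - <<'E'
from h import *
f=cam("top"); im=f["frame"]
g=cv2.cvtColor(im,cv2.COLOR_RGB2GRAY).astype(float)
bg=cv2.medianBlur(im,5)
# bench is light; objects darker
b=cv2.GaussianBlur(g,(0,0),25)
m=((g<0.80*np.median(g[130:280,170:500]))*255).astype(np.uint8)
cv2.imwrite("pics/m0.png",m)
print(np.median(g[130:280,170:500]))
cs,_=cv2.findContours(m,cv2.RETR_EXTERNAL,cv2.CHAIN_APPROX_NONE)
for c in cs:
    a=cv2.contourArea(c)
    (x,y),wh,an=cv2.minAreaRect(c)
    if 40<a<6000 and 120<y<280 and 140<x<500: print(a,np.round((x,y),1),np.round(wh,1),round(an,1), onz(f,(x,y),0.01).round(4))
E
```

```text
127.0
217.5 [209.5 256. ] [16. 17.] 90.0 [0.3738 0.2858 0.01  ]
214.0 [422.5 237. ] [16. 17.] 90.0 [ 0.4141 -0.2705  0.01  ]
338.5 [369.4 229.7] [10.1 38.1] 13.4 [ 0.4354 -0.1319  0.01  ]
430.0 [324.4 225.6] [17.9 26.2] 14.0 [ 0.4481 -0.0141  0.01  ]
289.0 [478.7 216.5] [16.3 20.9] 80.5 [ 0.4657 -0.4208  0.01  ]
449.0 [154.2 214.6] [19.2 29.5] 19.7 [0.484 0.432 0.01 ]
1492.0 [402.3 153.6] [28. 57.] 80.8 [ 0.6374 -0.226   0.01  ]
2597.0 [321.  161.5] [51. 52.] 90.0 [ 0.6193 -0.0083  0.01  ]
2081.5 [224.8 153.7] [33.8 65.2] 81.3 [0.6444 0.2481 0.01  ]
```

View pics/t2.png

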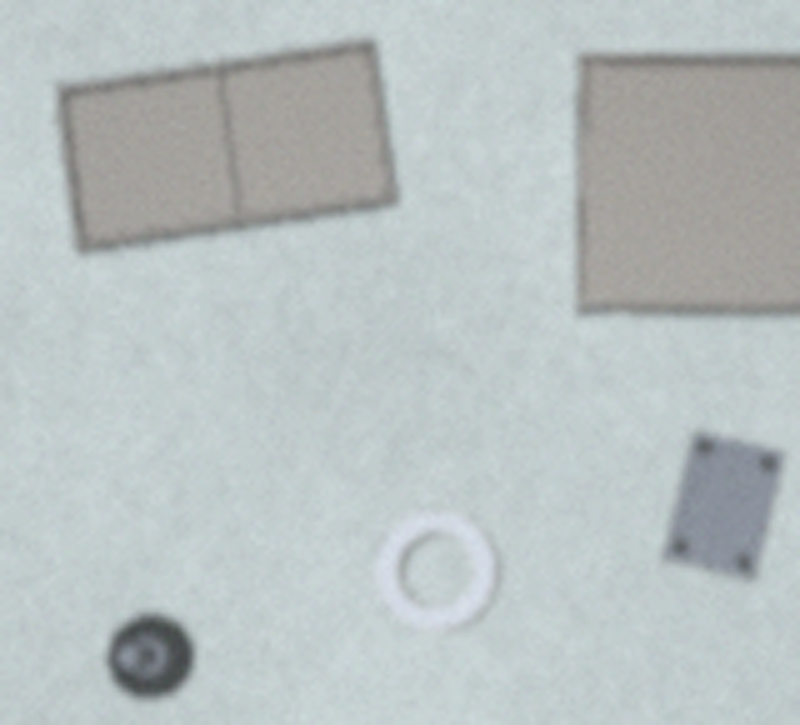

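View pics/t3.png

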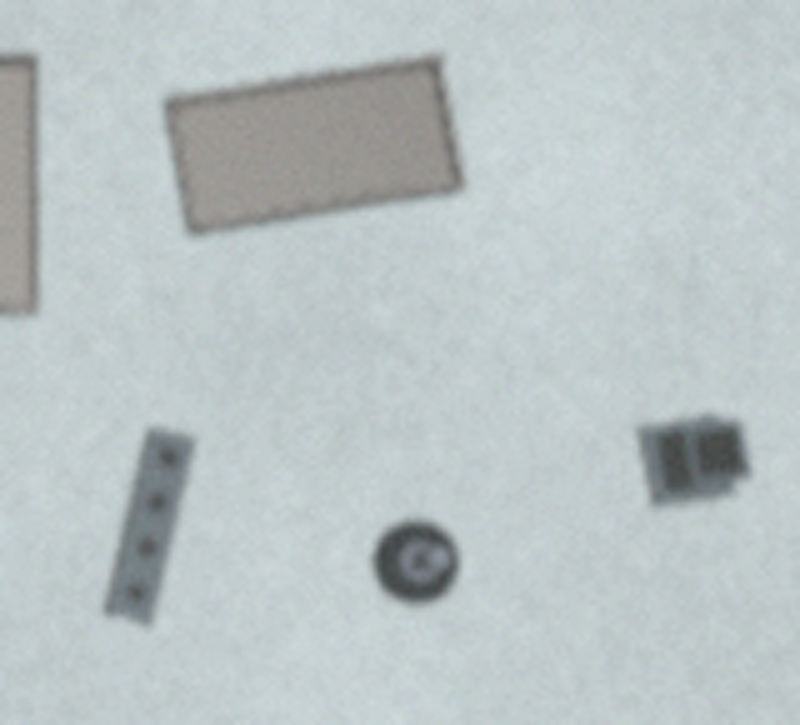

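```bash
cat >> h.py <<'E'
def blobs(f,thr=0.8,roi=(140,500,120,280)):
    g=cv2.cvtColor(f["frame"],cv2.COLOR_RGB2GRAY).astype(np.float32)
    g=cv2.resize(g,None,fx=4,fy=4,interpolation=cv2.INTER_CUBIC)
    m=((g<thr*127)*255).astype(np.uint8)
    cs,_=cv2.findContours(m,cv2.RETR_EXTERNAL,cv2.CHAIN_APPROX_NONE)
    out=[]
    for c in cs:
        c=((c.reshape(-1,2)+0.5)/4-0.5).astype(np.float32); r=cv2.minAreaRect(c); x,y=r[0]
        if cv2.contourArea(c)>40 and roi[0]<x<roi[1] and roi[2]<y<roi[3]: out.append((c,r))
    return out
def wrect(f,c,z):
    w=np.array([onz(f,p,z)[:2] for p in c],np.float32)*1000
    (x,y),(a,b),an=cv2.minAreaRect(w)
    if a<b: a,b,an=b,a,an+90
    return np.round([x,y,a,b,(an+90)%180-90],1)
def tool(dxw,dyw):
    y=env.sense()["tool_rot"][2]; c,s=np.cos(y),np.sin(y)
    return np.round([100*(c*dxw+s*dyw),100*(s*dxw-c*dyw)],2)
def to(x,y,yaw=None):
    s=env.sense(); p=s["eef_pos"]
    print("pos",p.round(4),"rpy",s["tool_rot"].round(3),"tool dxdy cm",tool(x-p[0],y-p[1]),"spin",None if yaw is None else round((s["tool_rot"][2]-yaw+np.pi)%(2*np.pi)-np.pi,3))
E
python3 - <<'E'
from h import *
f=cam("top")
for c,r in blobs(f):
    print(np.round(r[0],1), "z=.01",wrect(f,c,.01),"z=.024",wrect(f,c,.024), "z14",wrect(f,c,.014)[:2])
print("shoe hole",onz(f,(483.8,215.4),.05),"edge pts",[onz(f,p,.006).round(4) for p in((468,210.6),(470.6,226))])
s=cam("side"); zoom(s,"s1.png",280,180,180,135,4.4)
E
```

```text
[209.8 255.9] z=.01 [374.2 285.1  46.1  45.2 -89.2] z=.024 [374.1 282.   45.5  44.7 -89.2] z14 [374.2 284.2]
[422.6 237. ] z=.01 [ 414.2 -270.9   45.4   45.2   73.4] z=.024 [ 413.6 -267.7   44.9   44.7   73.4] z14 [ 414. -270.]
[324.4 225.7] z=.01 [448.  -14.3  68.6  49.1 -14.9] z=.024 [447.1 -14.   67.9  48.5 -14.9] z14 [447.8 -14.2]
[369.3 229.7] z=.01 [ 435.7 -131.9  102.2   26.9  -15.3] z=.024 [ 434.9 -130.3  101.    26.6  -15.3] z14 [ 435.5 -131.4]
[478.6 216.5] z=.01 [ 465.8 -420.8   56.    44.9  -81.5] z=.024 [ 464.6 -415.9   55.4   44.4  -81.5] z14 [ 465.4 -419.4]
[154.2 214.5] z=.01 [484.4 431.6  76.9  51.9 -18.5] z=.024 [483.  426.8  76.   51.3 -18.5] z14 [484.  430.2]
[402.3 153.5] z=.01 [ 637.6 -226.1  153.    77.4  -81.7] z=.024 [ 634.5 -223.4  151.2   76.5  -81.7] z14 [ 636.7 -225.3]
[321.  161.4] z=.01 [620.1  -8.5 142.6 140.1  -0.9] z=.024 [617.2  -8.3 141.  138.6  -0.9] z14 [619.3  -8.4]
[224.8 153.9] z=.01 [644.2 248.2 174.3  93.7 -82.1] z=.024 [641.  245.5 172.3  92.7 -82.1] z14 [643.3 247.5]
[319.5 156. ] z=.01 [ 650.9   -9.7 1763.6  855.1   89.2] z=.024 [ 647.6   -9.5 1743.6  845.4   89.2] z14 [649.9  -9.6]
shoe hole [ 0.46487542 -0.42011052  0.05      ] edge pts [array([ 0.482 , -0.3948,  0.006 ]), array([ 0.4412, -0.3994,  0.006 ])]
```

```bash
python3 -c "
from h import *
to(.448,-.014,2.88)"
```

```text
pos [0.1191 0.5113 0.2501] rpy [-3.141 -0.     2.913] tool dxdy cm [-43.95 -43.7 ] spin 0.033
```

View pics/s1.png

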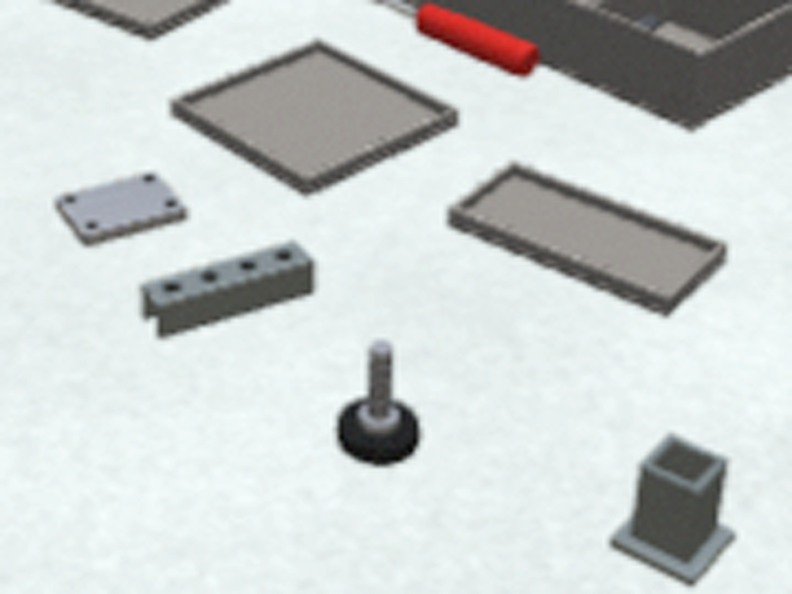

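```bash
python3 -m crank '[[-4,-4,0,0.033,8.5],[-4,-4,0,0,8.5],[-4,-4,0,0,8.5],[-4,-4,0,0,8.5],[-4,-4,0,0,8.5],[-4,-4,0,0,8.5],[-4,-4,0,0,8.5],[-4,-4,0,0,8.5],[-4,-4,0,0,8.5],[-4,-4,0,0,8.5]]' 40; python3 -c "
from h import *
to(.448,-.014,2.88)"
```

```text
t: 1.55
eef_pos: [0.4042, 0.0205, 0.2505]
tool_rot: [3.141, 0.001, 2.879]
force: [1.1, 0.7, -0.7]
gripper_width: 0.999
pos [0.4042 0.0205 0.2505] rpy [3.141e+00 1.000e-03 2.879e+00] tool dxdy cm [-5.13 -2.2 ] spin -0.001
```

```bash
python3 -m crank '[[-2.5,-1.1,0,0,7],[-2.6,-1.1,2,0,7],[0,0,4,0,7],[0,0,4,0,7],[0,0,4,0,7],[0,0,3,0,7],[0,0,2,0,7],[0,0,0.5,0,7],[0,0,0,0,7],[0,0,0,0,7]]'; python3 -c "
from h import *
to(.448,-.014,2.88)
f=cam('side');zoom(f,'s2.png',240,150,160,120,5)"
```

```text
t: 2.8
eef_pos: [0.4475, -0.0122, 0.0561]
tool_rot: [-3.142, 0.001, 2.88]
force: [0.5, 0.5, -0.6]
gripper_width: 0.818
pos [ 0.4475 -0.0122  0.0561] rpy [-3.142e+00  1.000e-03  2.880e+00] tool dxdy cm [-0.09 -0.17] spin -0.0
```

View pics/s2.png

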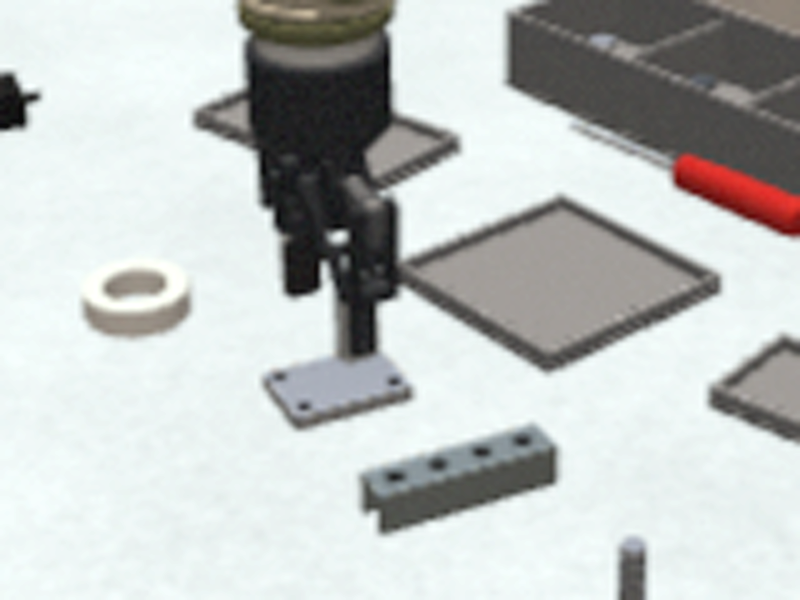

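```bash
python3 -m crank '[[-0.1,-0.1,0.5,0,6],[0,0,1,0,6],[0,0,1,0,6],[0,0,0.6,0,6],[0,0,0.3,0,6],[0,0,0,0,6],[0,0,0,0,4.5],[0,0,0,0,4.5],[0,0,0,0,4.5],[0,0,0,0,4.5]]' 60; python3 -c "
from h import *
to(.448,-.014,2.88)
f=cam('side');zoom(f,'s3.png',240,150,160,120,5)"
```

```text
t: 4.1
eef_pos: [0.4479, -0.0134, 0.022]
tool_rot: [-3.141, 0.001, 2.88]
force: [-3.7, -0.4, 7.6]
gripper_width: 0.558
pos [ 0.4479 -0.0134  0.022 ] rpy [-3.141e+00  1.000e-03  2.880e+00] tool dxdy cm [-0.02 -0.05] spin 0.0
```

View pics/s3.png

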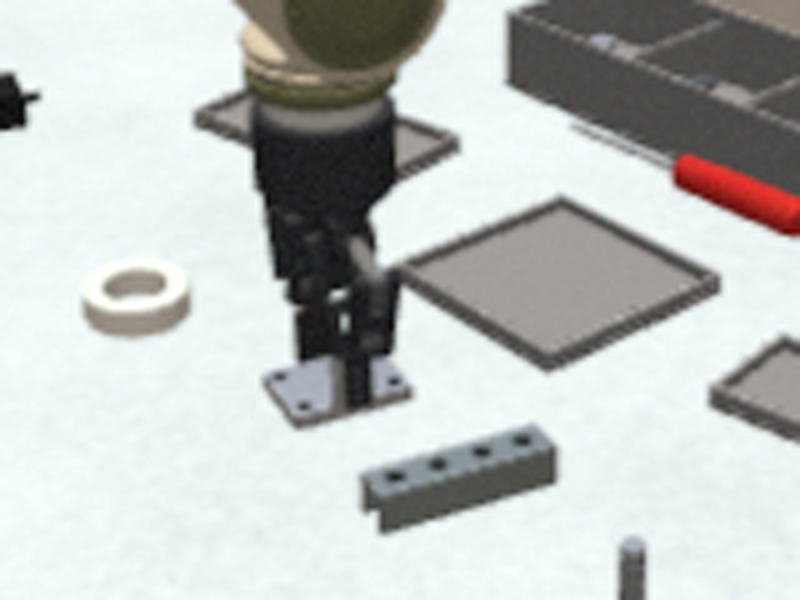

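```bash
python3 -m crank '[[0,0,-0.3,0,4.5],[0,0,-0.7,0,4.5],[0,0,-1,0,4.5],[0,0,0,0,4.5],[0,0,0,0,4.5],[0,0,0,0,6.4],[0,0,0,0,6.4],[0,0,0,0,6.4],[0,0,0,0,6.4],[0,0,0,0,6.4]]' 60; python3 -c "
from h import *
to(.448,-.014,2.88)
f=cam('side');zoom(f,'s4.png',270,180,80,60,10)
f=cam('top');zoom(f,'t4.png',270,180,100,80,7)"
```

```text
t: 5.4
eef_pos: [0.4478, -0.0133, 0.0413]
tool_rot: [-3.142, -0.0, 2.88]
force: [-0.4, 0.1, 0.3]
gripper_width: 0.752
pos [ 0.4478 -0.0133  0.0413] rpy [-3.142 -0.     2.88 ] tool dxdy cm [-0.04 -0.06] spin -0.0
```

View pics/s4.png

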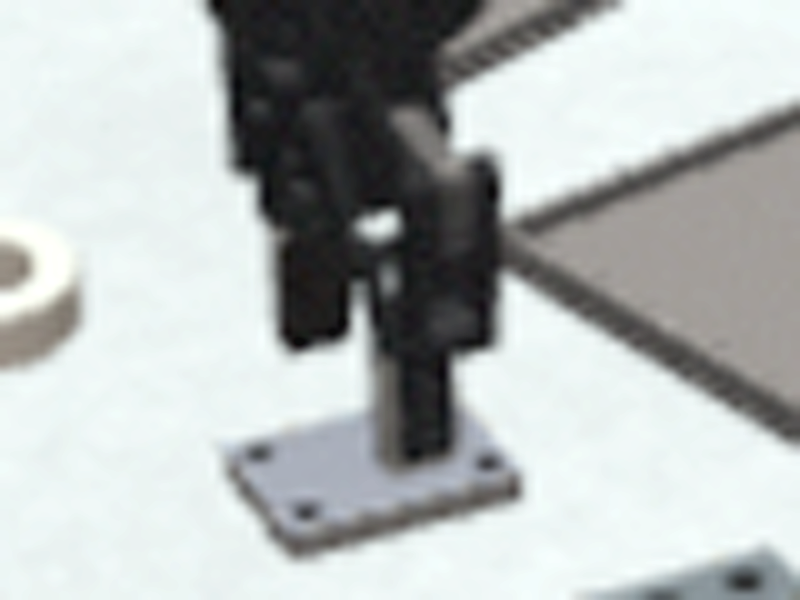

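View pics/t4.png

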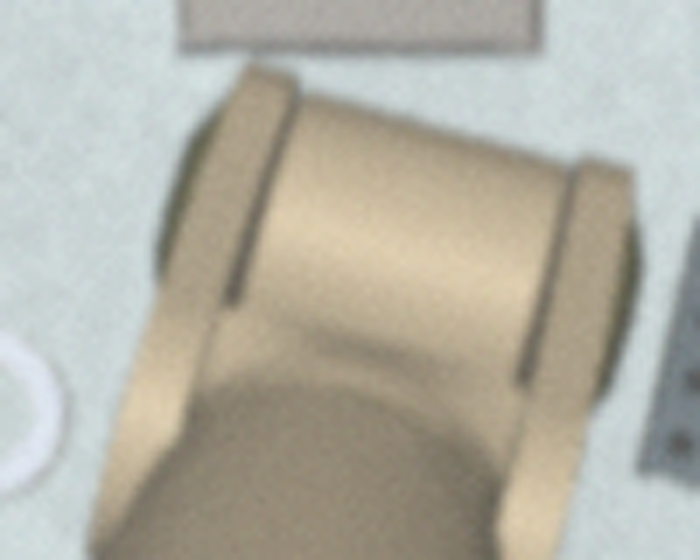

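```bash
python3 -c "
from h import *
f=cam('side');p=env.sense()['eef_pos'];y=2.88
ty=np.array([np.sin(y),-np.cos(y),0]);tx=np.array([np.cos(y),np.sin(y),0])
for ahead in(.006,.012,.018): print(ahead,proj(f,p-ty*.032+[0,0,-ahead]).round(1),proj(f,p-ty*.039-[0,0,ahead]).round(1))
c=np.array([.448,-.0143,.01]);a=-.26;X=np.array([np.cos(a),np.sin(a),0]);Y=np.array([-X[1],X[0],0])
for sx,sy in((-1,-1),(1,-1),(1,1),(-1,1)): print(proj(f,c+X*.035*sx+Y*.025*sy).round(1))
"
```

```text
0.006 [310.6 223.7] [311.6 224.9]
0.012 [310.6 225.6] [311.7 226.8]
0.018 [310.7 227.5] [311.8 228.7]
[298.2 233.7]
[321.8 227.3]
[314.2 218.8]
[291.2 224.8]
```

```bash
python3 -m crank '[[0,-0.05,1,0,6.4],[0,0,1,0,6.4],[0,0,0.4,0,6.4],[0,0,0.2,0,6.4],[0,0,0,0,6.4],[0,0,0,0,4.5],[0,0,0,0,4.5],[0,0,0,0,4.5],[0,0,0,0,4.5],[0,0,0,0,4.5]]' 60; python3 -c "
from h import *
to(.448,-.014,2.88)
f=cam('side');zoom(f,'s5.png',270,180,80,60,10)"
```

```text
t: 6.8
eef_pos: [0.4482, -0.0138, 0.0164]
tool_rot: [3.142, 0.002, 2.88]
force: [-2.3, 2.2, 13.5]
gripper_width: 0.565
pos [ 0.4482 -0.0138  0.0164] rpy [3.142e+00 2.000e-03 2.880e+00] tool dxdy cm [ 0.02 -0.02] spin -0.0
```

View pics/s5.png

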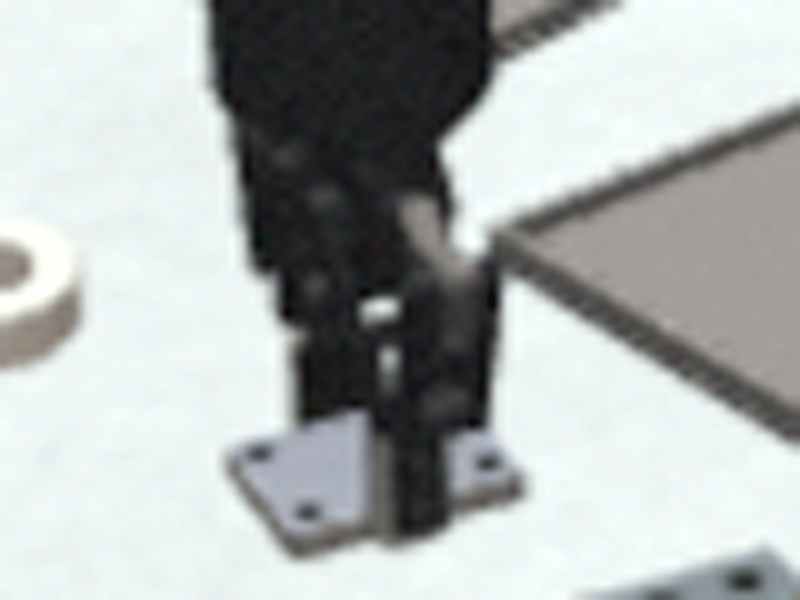

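```bash
python3 -m crank '[[0,0,-0.2,0,4.5],[0,0,-0.5,0,4.5],[0,0,-1,0,4.5],[0,0,-1.5,0,4.5],[0,0,-1.5,0,4.5],[0,0,-1,0,4.5],[0,0,-0.3,0,4.5],[0,0,0,0,4.5],[0,0,0,0,4.5],[0,0,0,0,4.5]]' 60; python3 -c "
from h import *
to(.619,-.0084,np.pi-.015)
f=cam('side');zoom(f,'s6.png',240,140,160,120,5)"
```

```text
t: 8.1
eef_pos: [0.4475, -0.0137, 0.075]
tool_rot: [3.142, -0.001, 2.88]
force: [0.0, -0.2, -3.2]
gripper_width: 0.569
pos [ 0.4475 -0.0137  0.075 ] rpy [ 3.142e+00 -1.000e-03  2.880e+00] tool dxdy cm [-16.43   4.95] spin -0.247
```

View pics/s6.png

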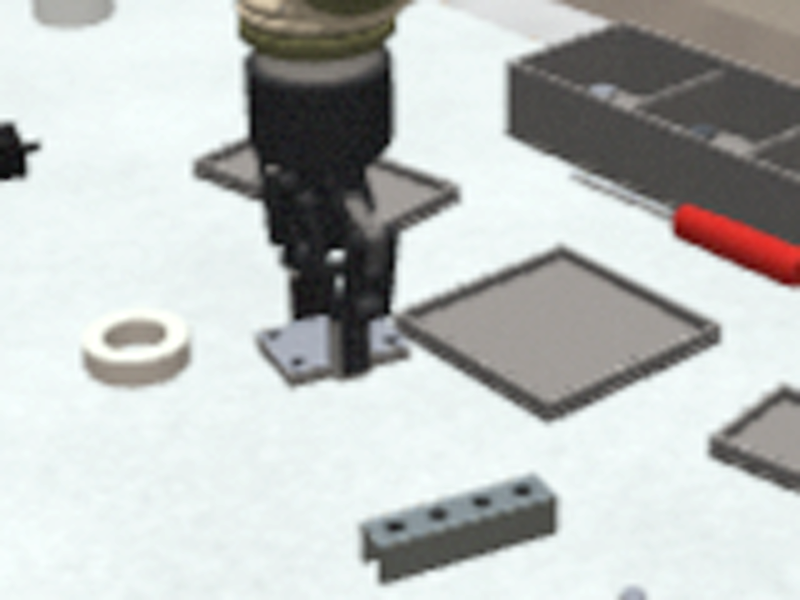

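```bash
python3 -m crank '[[-2,0.6,0,0,4.5],[-3.5,1.1,0,0,4.5],[-4,1.2,0,0,4.5],[-4,1.2,0,0,4.5],[-2.93,0.85,0,0,4.5],[0,0,0,-0.12,4.5],[0,0,0,-0.127,4.5],[0,0,1,0,4.5],[0,0,1,0,4.5],[0,0,0,0,4.5]]' 60; python3 -c "
from h import *
to(.619,-.0084,np.pi-.015)
f=cam('side');zoom(f,'s7.png',260,120,160,120,5)"
```

```text
t: 9.4
eef_pos: [0.6185, -0.0084, 0.0539]
tool_rot: [3.141, -0.002, 3.125]
force: [0.3, 0.3, -2.9]
gripper_width: 0.567
pos [ 0.6185 -0.0084  0.0539] rpy [ 3.141e+00 -2.000e-03  3.125e+00] tool dxdy cm [-0.05  0.  ] spin -0.001
```

View pics/s7.png

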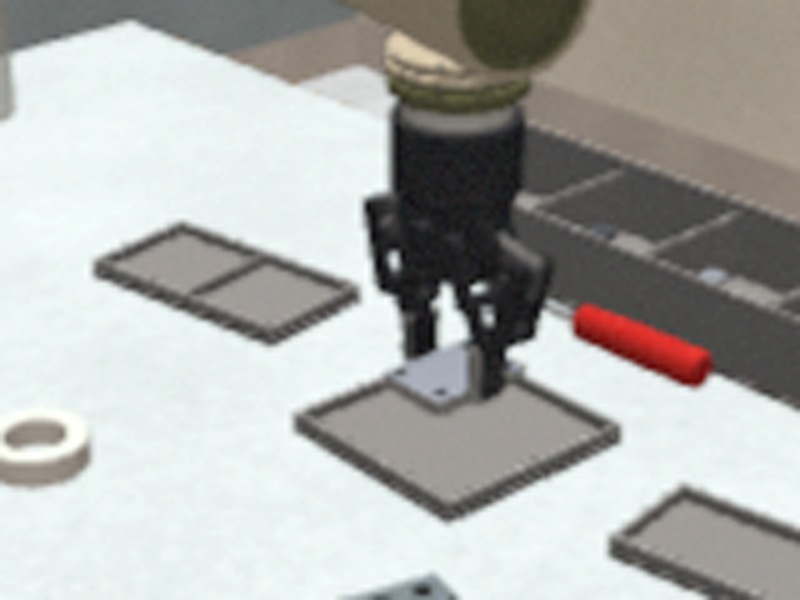

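```bash
python3 -m crank '[[0,0,0.8,0,4.5],[0,0,0.8,0,4.5],[0,0,0.8,0,4.5],[0,0,0.3,0,4.5],[0,0,0.2,0,4.5],[0,0,0.15,0,4.5],[0,0,0.15,0,4.5],[0,0,0.1,0,4.5],[0,0,0,0,4.5],[0,0,0,0,4.5]]' 60
```

```text
t: 10.7
eef_pos: [0.6192, -0.0085, 0.0224]
tool_rot: [-3.142, 0.0, 3.127]
force: [0.1, -0.3, -2.9]
gripper_width: 0.568
```

```bash
python3 -m crank '[[0,0,0.1,0,4.5],[0,0,0.05,0,4.5],[0,0,0.05,0,4.5],[0,0,0.05,0,4.5],[0,0,0,0,4.5],[0,0,0,0,4.5],[0,0,0,0,4.5],[0,0,0,0,4.5],[0,0,0,0,4.5],[0,0,0,0,4.5]]' 60
```

```text
t: 11.95
eef_pos: [0.6192, -0.0085, 0.0205]
tool_rot: [-3.141, 0.0, 3.127]
force: [-4.7, 0.1, 4.6]
gripper_width: 0.567
```

Contact: the force went from −2.9 to +4.6 N. I'll release, then rise and head to the shoe.

```bash
python3 -m crank '[[0,0,0,0,5.2],[0,0,0,0,5.4],[0,0,0,0,6.2],[0,0,0,0,6.2],[0,0,0,0,6.2],[0,0,-0.5,0,6.2],[0,0,-2,0,6.2],[0,0,-5,0,6.2],[0,0,-5,0,6.2],[0,0,0,0,6.2]]' 60; python3 -c "
from h import *
to(.465,-.4195,np.pi/2+.13)"
```

```text
t: 13.2
eef_pos: [0.621, -0.0087, 0.1506]
tool_rot: [-3.14, 0.009, 3.127]
force: [-0.6, 0.5, 0.1]
gripper_width: 0.724
pos [ 0.621  -0.0087  0.1506] rpy [-3.14   0.009  3.127] tool dxdy cm [ 15.  -41.3] spin 1.426
```

```bash
python3 -m crank '[[1.5,-4.1,0,0,6.2],[1.5,-4.1,0,0,6.2],[1.5,-4.1,0,0,6.2],[1.5,-4.1,0,0,6.2],[1.5,-4.1,0,0,6.2],[1.5,-4.1,0,0,6.2],[1.5,-4.1,0,0,6.2],[1.5,-4.1,0,0,6.2],[1.5,-4.1,0,0,6.2],[0,0,0,0.18,6.2]]' 60; python3 -c "
from h import *
to(.465,-.4195,np.pi/2+.13)
f=cam('side')
for p in((435.6,285.5),): print(onz(f,p,.05))
zoom(f,'s8.png',370,230,120,90,6)
f=cam('top')
c,r=[b for b in blobs(f) if 290<b[1][0][0]<350 and 140<b[1][0][1]<180][0]
zoom(f,'t8.png',280,120,160,120,5)
"
```

```text
t: 14.45
eef_pos: [0.4772, -0.3779, 0.1448]
tool_rot: [-3.141, -0.0, 2.94]
force: [0.2, 0.4, 0.8]
gripper_width: 0.725
pos [ 0.4772 -0.3779  0.1448] rpy [-3.141 -0.     2.94 ] tool dxdy cm [ 0.37 -4.32] spin 1.239
[ 0.46640422 -0.42045232  0.05      ]
```

View pics/s8.png

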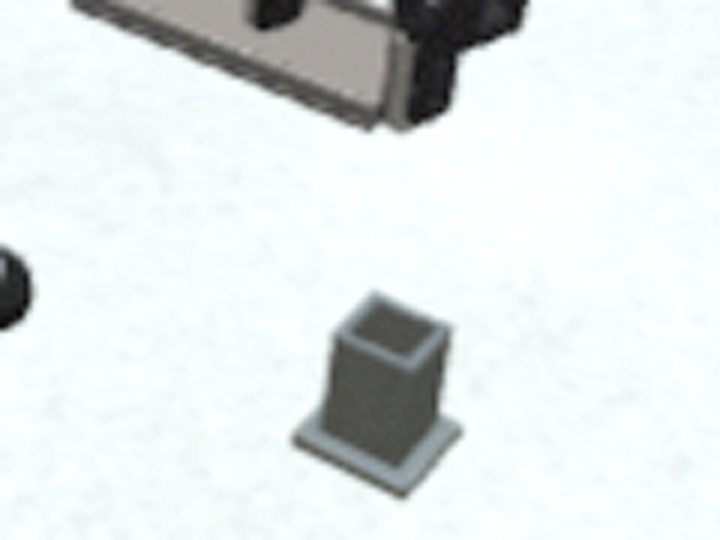

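View pics/t8.png

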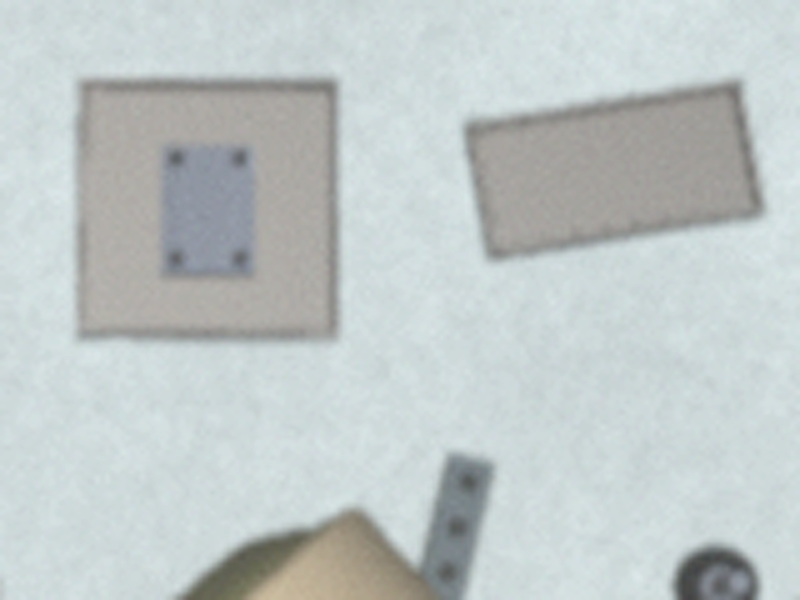

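```bash
python3 -c "
from h import *
f=cam('side')
P=[onz(f,(370+u/6,230+v/6),.006) for u,v in((295,436),(405,490),(462,428))]
a=P[1]-P[0];b=P[2]-P[1];print(np.degrees(np.arctan2(a[1],a[0])),np.degrees(np.arctan2(b[1],b[0])),np.linalg.norm(a),np.linalg.norm(b))
f=cam('top');
for q in((280+177/5,120+159/5),(280+239/5,120+159/5),(280+239/5,120+260/5),(280+176/5,120+260/5)): print(onz(f,q,.014)[:2])
"
python3 -m crank '[[0,0,0,0.177,6.2],[0,0,0,0.177,6.2],[0,0,0,0.177,6.2],[0,0,0,0.177,6.2],[0,0,0,0.177,6.2],[0,0,0,0.177,6.2],[0,0,0,0.177,6.2],[0,0,0,0,6.2],[0,0,0,0,6.2],[0,0,0,0,6.2]]'; python3 -c "
from h import *
to(.4655,-.42,np.pi/2+.13)"
```

```text
-80.40908782366714 6.849352398182078 0.04145808083575632 0.04031906186780833
[0.64499925 0.00625021]
[ 0.64449801 -0.02679469]
[ 0.58985665 -0.02576282]
[0.59036993 0.00763561]
t: 15.9
eef_pos: [0.4788, -0.3753, 0.1448]
tool_rot: [3.142, 0.0, 1.711]
force: [-0.5, -0.2, -0.6]
gripper_width: 0.729
pos [ 0.4788 -0.3753  0.1448] rpy [3.142 0.    1.711] tool dxdy cm [-4.24 -1.94] spin 0.01
```

```bash
python3 -m crank '[[-2,-1,0,0,5],[-2.24,-0.94,0,0.01,5],[0,0,2.5,0,5],[0,0,3,0,5],[0,0,3,0,5],[0,0,2,0,5],[0,0,0.7,0,5],[0,0,0.2,0,5],[0,0,0,0,5],[0,0,0,0,5]]'; python3 -c "
from h import *
to(.4655,-.42,np.pi/2+.13)
f=cam('side')
zoom(f,'s9.png',370,230,120,90,6)"
```

```text
t: 17.15
eef_pos: [0.4656, -0.4204, 0.0316]
tool_rot: [3.141, 0.001, 1.698]
force: [0.4, -0.6, -0.7]
gripper_width: 0.59
pos [ 0.4656 -0.4204  0.0316] rpy [3.141e+00 1.000e-03 1.698e+00] tool dxdy cm [ 0.04 -0.  ] spin -0.003
```

View pics/s9.png

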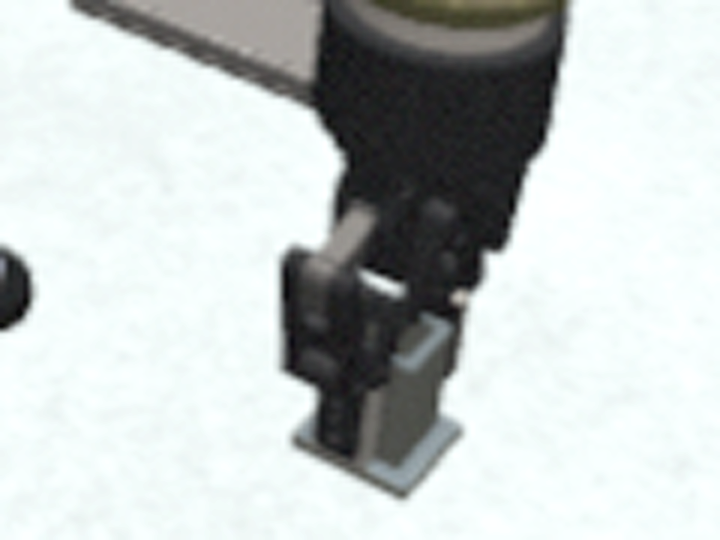

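```bash
python3 -m crank '[[0,0,0,0,2],[0,0,0,0,2],[0,0,0,0,2],[0,0,0,0,2],[0,0,0,0,2],[0,0,-0.3,0,2],[0,0,-1,0,2],[0,0,-2,0,2],[0,0,-2,0,2],[0,0,0,0,2]]' 50; python3 -c "
from h import *
to(.6174,-.0097,np.pi/2-.015)
f=cam('side')
zoom(f,'s10.png',370,210,120,90,6)"
```

```text
t: 18.45
eef_pos: [0.4659, -0.4209, 0.0863]
tool_rot: [3.14, 0.004, 1.698]
force: [0.1, -0.9, -1.3]
gripper_width: 0.346
pos [ 0.4659 -0.4209  0.0863] rpy [3.14  0.004 1.698] tool dxdy cm [38.87 20.23] spin 0.142
```

View pics/s10.png

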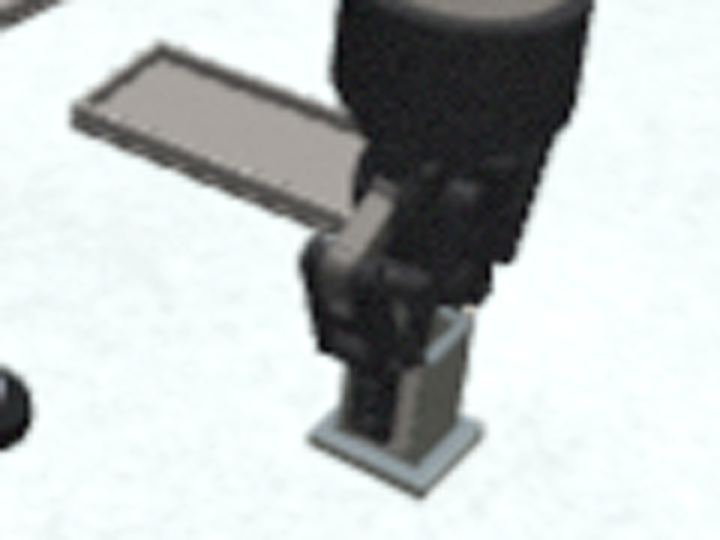

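```bash
python3 -m crank '[[2,1,-1,0,2],[4,2.1,-1,0,2],[4.5,2.3,-1,0,2],[4.5,2.3,0,0,2],[4.5,2.3,0,0,2],[4.5,2.3,0,0,2],[4.5,2.3,0,0,2],[4.5,2.3,0,0,2],[4,2.1,0,0,2],[1.87,1.23,0,0.142,2]]'; python3 -c "
from h import *
to(.6174,-.0097,np.pi/2-.015)"
```

```text
t: 19.75
eef_pos: [0.6165, -0.0052, 0.1137]
tool_rot: [-3.141, -0.001, 1.556]
force: [-0.2, -0.4, -1.4]
gripper_width: 0.346
pos [ 0.6165 -0.0052  0.1137] rpy [-3.141e+00 -1.000e-03  1.556e+00] tool dxdy cm [-0.45  0.09] spin -0.0
```

```bash
python3 -m crank '[[-0.2,0.04,1,0,2],[-0.2,0.05,1.5,0,2],[-0.05,0,1.5,0,2],[0,0,1,0,2],[0,0,0.6,0,2],[0,0,0.3,0,2],[0,0,0.1,0,2],[0,0,0,0,2],[0,0,0,0,2],[0,0,0,0,2]]'; python3 -c "
from h import *
to(.6174,-.0097,np.pi/2-.015)
f=cam('side')
zoom(f,'s11.png',300,150,120,90,6)"
```

```text
t: 21.0
eef_pos: [0.6177, -0.0134, 0.054]
tool_rot: [3.141, 0.0, 1.556]
force: [-0.2, -1.5, -1.5]
gripper_width: 0.343
pos [ 0.6177 -0.0134  0.054 ] rpy [3.141 0.    1.556] tool dxdy cm [ 0.37 -0.03] spin 0.0
```

View pics/s11.png

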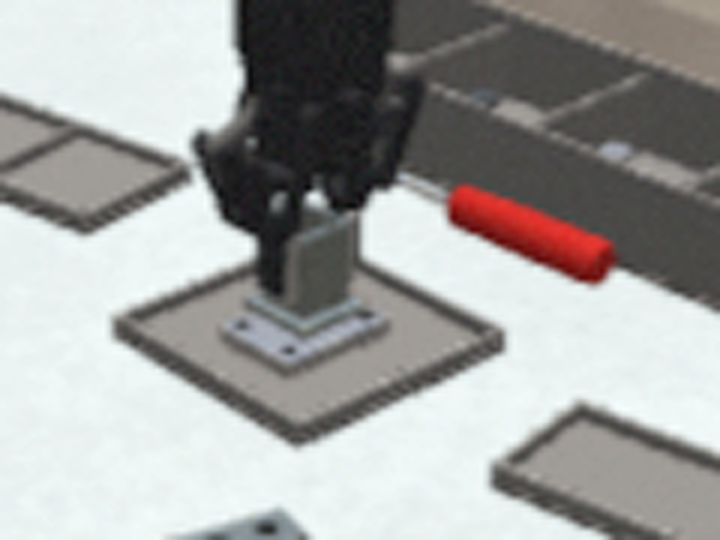

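```bash
python3 -m crank '[[0.2,0,0,0,2],[0.17,-0.03,0,0,2],[0,0,0.2,0,2],[0,0,0.2,0,2],[0,0,0.1,0,2],[0,0,0.1,0,2],[0,0,0.1,0,2],[0,0,0,0,2],[0,0,0,0,2],[0,0,0,0,2]]'; python3 -c "
from h import *
to(.6174,-.0097,np.pi/2-.015)
f=cam('side')
zoom(f,'s12.png',320,170,60,45,12)"
```

```text
t: 22.3
eef_pos: [0.6174, -0.0097, 0.0469]
tool_rot: [3.141, 0.0, 1.556]
force: [0.6, -0.6, -2.4]
gripper_width: 0.34
pos [ 0.6174 -0.0097  0.0469] rpy [3.141 0.    1.556] tool dxdy cm [0. 0.] spin 0.0
```

View pics/s12.png

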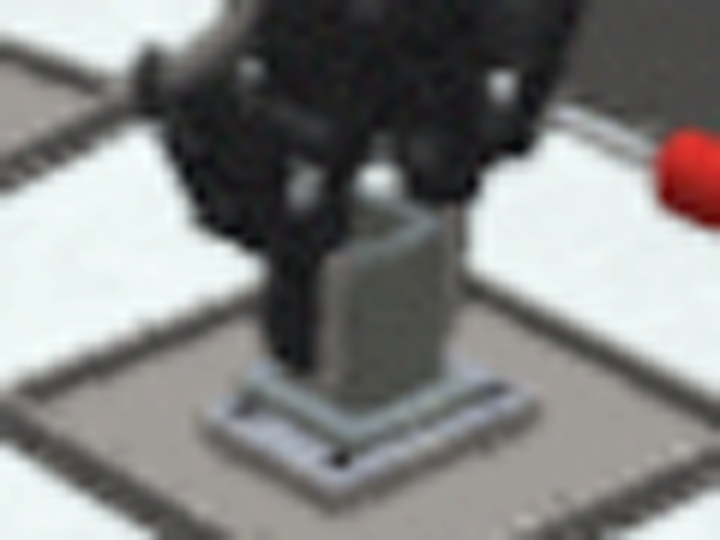

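```bash
python3 -m crank '[[0,0,0.05,0,2],[0,0,0.05,0,2],[0,0,0.05,0,2],[0,0,0,0,2],[0,0,0,0,2],[0,0,0,0,2],[0,0,0,0,2],[0,0,0,0,2],[0,0,0,0,2],[0,0,0,0,2]]'
```

```text
t: 23.6
eef_pos: [0.6173, -0.0097, 0.0453]
tool_rot: [-3.142, -0.0, 1.556]
force: [-0.4, 0.1, -0.9]
gripper_width: 0.344
```

```bash
python3 -m crank '[[0,0,0.05,0,2],[0,0,0.05,0,2],[0,0,0,0,2],[0,0,0,0,2],[0,0,0,0,2],[0,0,0,0,2],[0,0,0,0,2],[0,0,0,0,2],[0,0,0,0,2],[0,0,0,0,2]]'
```

```text
t: 24.85
eef_pos: [0.6174, -0.0097, 0.0453]
tool_rot: [3.141, 0.0, 1.556]
force: [-4.3, -0.2, 7.0]
gripper_width: 0.349
```

Firm contact at +7 N. I'll release gently and rise.

```bash
python3 -m crank '[[0,0,0,0,3.2],[0,0,0,0,3.5],[0,0,0,0,4.5],[0,0,0,0,4.5],[0,0,0,0,4.5],[0,0,-1,0,4.5],[0,0,-3,0,4.5],[0,0,-5,0,4.5],[0,0,-3,0,4.5],[0,0,0,0,4.5]]'; python3 -c "
from h import *
to(.4347,-.1305,np.pi-.267)"
```

```text
t: 26.1
eef_pos: [0.6183, -0.0099, 0.1675]
tool_rot: [3.136, 0.001, 1.556]
force: [1.1, 0.1, -0.5]
gripper_width: 0.524
pos [ 0.6183 -0.0099  0.1675] rpy [3.136e+00 1.000e-03 1.556e+00] tool dxdy cm [-12.33 -18.18] spin -1.319
```

```bash
python3 -m crank '[[-2.4,-3.6,0,0,4.5],[-2.5,-3.6,0,0,4.5],[-2.5,-3.6,0,0,4.5],[-2.5,-3.6,0,0,4.5],[-2.4,-3.7,0,0,4.5],[0,0,0,-0.18,4.5],[0,0,0,-0.18,4.5],[0,0,0,-0.18,4.5],[0,0,0,-0.18,4.5],[0,0,0,-0.18,4.5]]'; python3 -m crank '[[0,0,0,-0.18,4.5],[0,0,0,-0.18,4.5],[0,0,1,-0.06,4.5],[0,0,2,0,4.5],[0,0,2,0,4.5],[0,0,2,0,4.5],[0,0,1,0,4.5],[0,0,0,0,4.5],[0,0,0,0,4.5],[0,0,0,0,4.5]]';python3 -c "
from h import *
to(.4347,-.1305,np.pi-.267)
f=cam('side');zoom(f,'s13.png',280,170,120,90,6)
f=cam('top');zoom(f,'t13.png',280,120,100,80,7)"
```

```text
t: 27.35
eef_pos: [0.4341, -0.1297, 0.1635]
tool_rot: [-3.141, -0.002, 2.462]
force: [-1.1, -0.5, -1.0]
gripper_width: 0.529
t: 28.6
eef_pos: [0.4348, -0.1301, 0.0848]
tool_rot: [-3.141, 0.001, 2.876]
force: [0.8, -0.6, -0.3]
gripper_width: 0.526
pos [ 0.4348 -0.1301  0.0848] rpy [-3.141e+00  1.000e-03  2.876e+00] tool dxdy cm [-0.   -0.04] spin 0.001
```

View pics/s13.png

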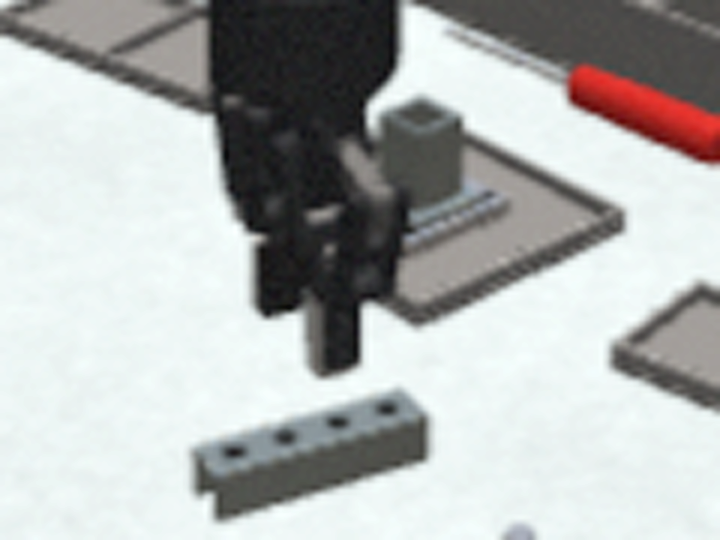

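View pics/t13.png

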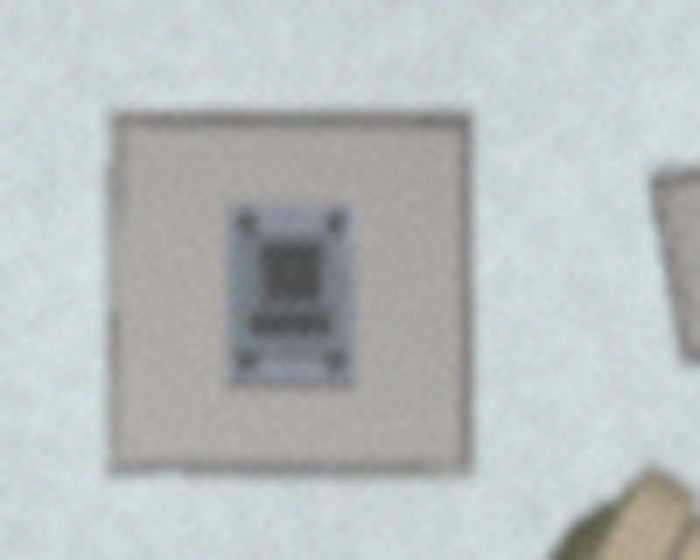

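```bash
python3 -m crank '[[0,-0.04,1.5,0,4],[0,0,2,0,4],[0,0,1.4,0,4],[0,0,0.6,0,4],[0,0,0.2,0,4],[0,0,0,0,4],[0,0,0,0,1.5],[0,0,0,0,1.5],[0,0,0,0,1.5],[0,0,0,0,1.5]]' 40; python3 -c "
from h import *
to(.4347,-.1305,np.pi-.267)
f=cam('side');zoom(f,'s14.png',280,170,120,90,6)"
```

```text
t: 29.95
eef_pos: [0.4347, -0.1305, 0.0279]
tool_rot: [-3.141, 0.001, 2.876]
force: [-1.5, 1.7, 5.2]
gripper_width: 0.272
pos [ 0.4347 -0.1305  0.0279] rpy [-3.141e+00  1.000e-03  2.876e+00] tool dxdy cm [-0. -0.] spin 0.001
```

View pics/s14.png

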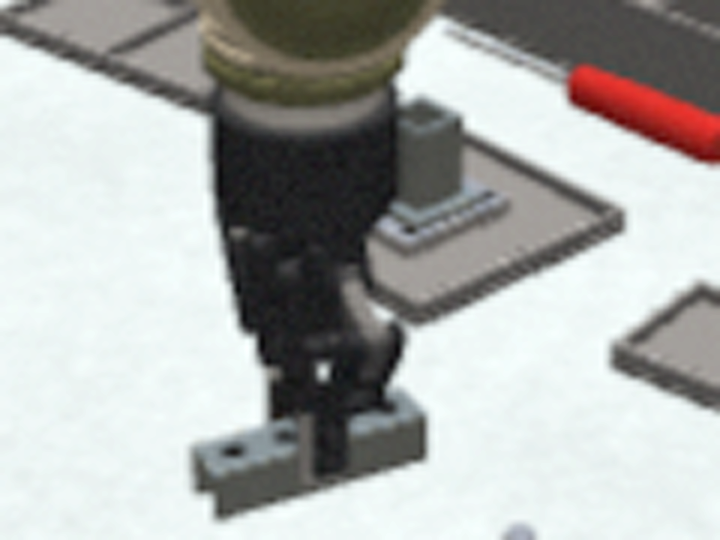

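```bash
python3 -m crank '[[0,0,-0.3,0,1.5],[0,0,-1,0,1.5],[0,0,-2,0,1.5],[0,0,-2.5,0,1.5],[0,0,-2,0,1.5],[0,0,-0.5,0,1.5],[0,0,0,0,1.5],[0,0,0,0,1.5],[0,0,0,0,1.5],[0,0,0,0,1.5]]' 40; python3 -c "
from h import *
to(.6367,-.2253,np.pi/2+.145)
f=cam('side');zoom(f,'s15.png',280,140,120,90,6)"
```

```text
t: 31.25
eef_pos: [0.4343, -0.1303, 0.11]
tool_rot: [3.141, -0.001, 2.876]
force: [0.4, 0.7, -1.6]
gripper_width: 0.265
pos [ 0.4343 -0.1303  0.11  ] rpy [ 3.141e+00 -1.000e-03  2.876e+00] tool dxdy cm [-22.02  -3.85] spin 1.16
```

View pics/s15.png

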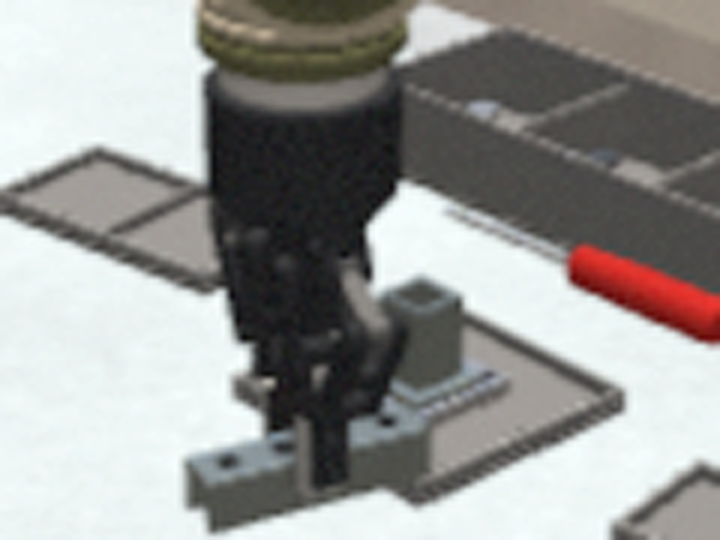

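```bash
python3 -m crank '[[-2.4,-0.45,0,0,1.5],[-4.5,-0.8,0,0,1.5],[-4.9,-0.85,0,0,1.5],[-4.9,-0.85,0,0,1.5],[-3.5,-0.6,0,0,1.5],[-1.82,-0.3,0,0,1.5],[0,0,0,0.17,1.5],[0,0,0,0.17,1.5],[0,0,0,0.17,1.5],[0,0,0,0.17,1.5]]'; python3 -m crank '[[0,0,0,0.17,1.5],[0,0,0,0.17,1.5],[0,0,0,0.14,1.5],[0,0,1,0,1.5],[0,0,1.5,0,1.5],[0,0,1.5,0,1.5],[0,0,1,0,1.5],[0,0,0,0,1.5],[0,0,0,0,1.5],[0,0,0,0,1.5]]'; python3 -c "
from h import *
to(.6367,-.2253,np.pi/2+.145)
f=cam('side');zoom(f,'s16.png',350,140,120,90,6)"
```

```text
t: 32.55
eef_pos: [0.6367, -0.2253, 0.1098]
tool_rot: [-3.141, -0.001, 2.19]
force: [0.3, 0.4, -2.0]
gripper_width: 0.271
t: 33.8
eef_pos: [0.637, -0.2255, 0.0609]
tool_rot: [3.141, 0.001, 1.716]
force: [0.5, -0.4, -0.5]
gripper_width: 0.266
pos [ 0.637  -0.2255  0.0609] rpy [3.141e+00 1.000e-03 1.716e+00] tool dxdy cm [ 0.03 -0.03] spin 0.0
```

View pics/s16.png

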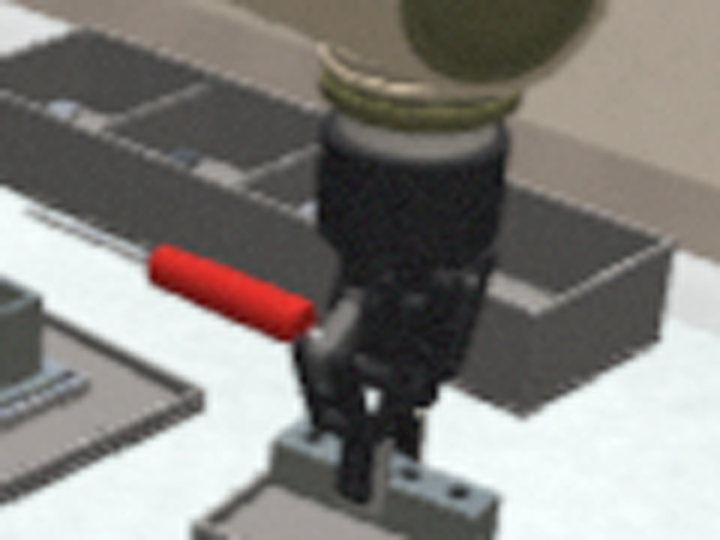

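```bash
python3 -m crank '[[0,0,0.8,0,1.5],[0,0,0.8,0,1.5],[0,0,0.5,0,1.5],[0,0,0.3,0,1.5],[0,0,0.2,0,1.5],[0,0,0.1,0,1.5],[0,0,0.05,0,1.5],[0,0,0,0,1.5],[0,0,0,0,1.5],[0,0,0,0,1.5]]'; python3 -c "
from h import *
to(.6367,-.2253,np.pi/2+.145)
f=cam('side');zoom(f,'s17.png',350,160,120,90,6)"
```

```text
t: 35.1
eef_pos: [0.6368, -0.2254, 0.0329]
tool_rot: [3.141, 0.0, 1.716]
force: [-0.1, 0.1, -0.9]
gripper_width: 0.27
pos [ 0.6368 -0.2254  0.0329] rpy [3.141 0.    1.716] tool dxdy cm [ 0.01 -0.01] spin 0.0
```

View pics/s17.png

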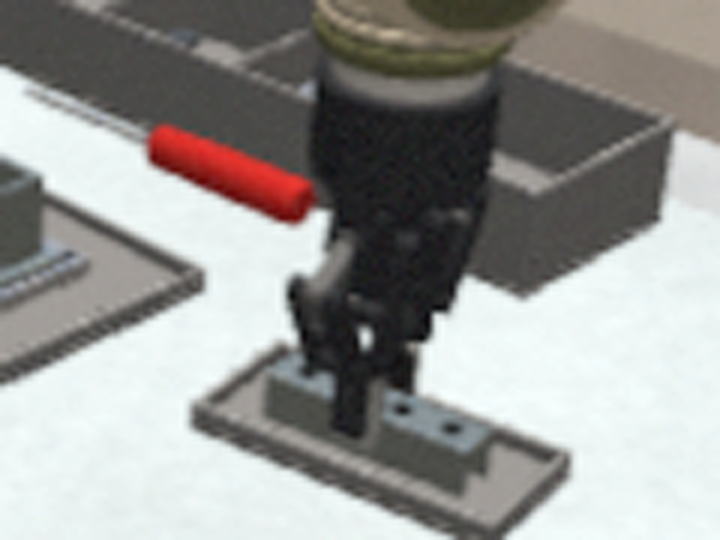

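```bash
python3 -m crank '[[0,0,0.05,0,1.5],[0,0,0.05,0,1.5],[0,0,0.05,0,1.5],[0,0,0,0,1.5],[0,0,0,0,1.5],[0,0,0,0,1.5],[0,0,0,0,1.5],[0,0,0,0,1.5],[0,0,0,0,1.5],[0,0,0,0,1.5]]'
```

```text
t: 36.4
eef_pos: [0.6368, -0.2254, 0.032]
tool_rot: [3.142, 0.0, 1.716]
force: [-3.1, 2.0, 6.0]
gripper_width: 0.27
```

```bash
python3 -m crank '[[0,0,0,0,2.6],[0,0,0,0,2.9],[0,0,0,0,3.2],[0,0,0,0,3.2],[0,0,0,0,3.2],[0,0,-0.5,0,3.2],[0,0,-2,0,3.2],[0,0,-5,0,3.2],[0,0,-4,0,3.2],[0,0,0,0,3.2]]'; python3 -c "
from h import *
to(.4142,-.2705)"
```

```text
t: 37.65
eef_pos: [0.6382, -0.2261, 0.1518]
tool_rot: [3.135, 0.005, 1.716]
force: [0.4, -0.2, 0.6]
gripper_width: 0.373
pos [ 0.6382 -0.2261  0.1518] rpy [3.135 0.005 1.716] tool dxdy cm [ -1.16 -22.8 ] spin None
```

```bash
python3 -c "
from h import *
f=cam('side');print(onz(f,(366.4,258.9),.06))
f=cam('top');print(onz(f,(340+428/5,125+557/5),.06));zoom(f,'t18.png',360,120,100,80,7)"
python3 -m crank '[[-0.2,-3.8,0,0,4],[-0.2,-3.8,0,0,4],[-0.2,-3.8,0,0,4],[-0.2,-3.8,0,0,4],[-0.2,-3.8,0,0,4],[-0.2,-3.8,0,0,4],[0,0,1,0,4],[0,0,1.5,0,4],[0,0,0,0,4],[0,0,0,0,4]]'; python3 -c "
from h import *
to(.4142,-.2705)
f=cam('side');zoom(f,'s18.png',320,190,120,90,6)"
```

```text
[ 0.41526884 -0.27261801  0.06      ]
[ 0.41343997 -0.26695589  0.06      ]
t: 39.0
eef_pos: [0.4134, -0.27, 0.1211]
tool_rot: [-3.141, -0.0, 1.717]
force: [0.7, 0.3, 0.1]
gripper_width: 0.468
pos [ 0.4134 -0.27    0.1211] rpy [-3.141 -0.     1.717] tool dxdy cm [-0.06  0.08] spin None
```

View pics/t18.png

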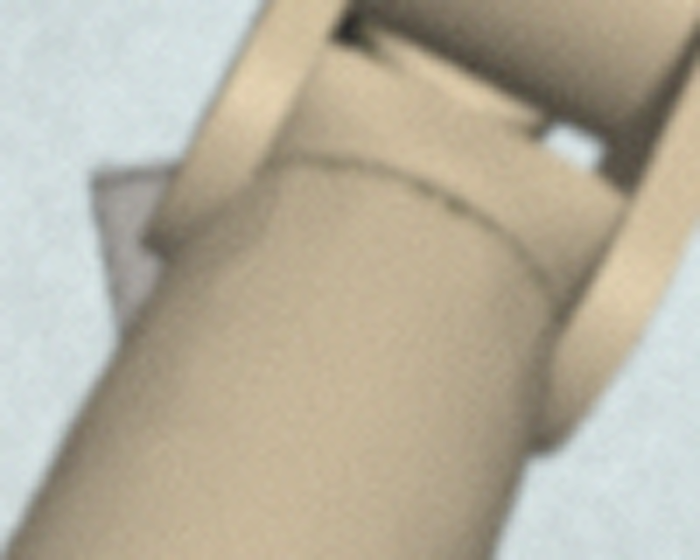

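View pics/s18.png

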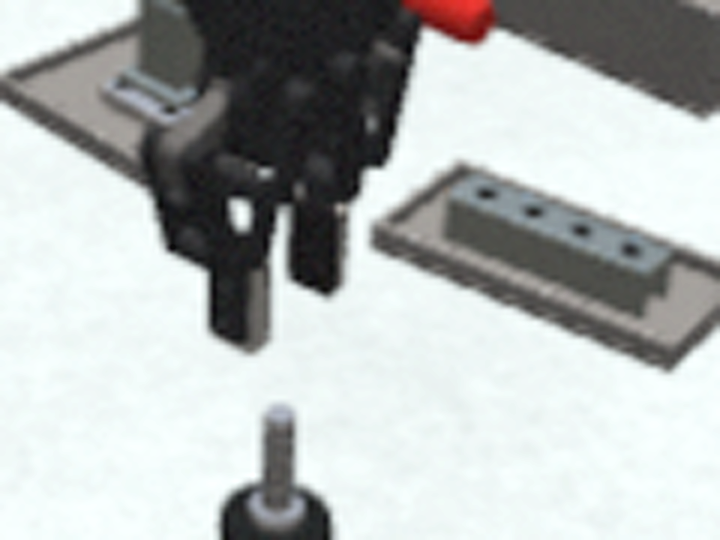

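```bash
python3 -m crank '[[-0.06,0.08,1.5,0,4],[0,0,2.5,0,4],[0,0,2,0,4],[0,0,1.2,0,4],[0,0,0.3,0,4],[0,0,0,0,4],[0,0,0,0,0.5],[0,0,0,0,0.5],[0,0,0,0,0.5],[0,0,0,0,0.5]]' 50; python3 -c "
from h import *
to(.4142,-.2705)
f=cam('side');zoom(f,'s19.png',320,210,120,90,6)"
```

```text
t: 40.3
eef_pos: [0.4139, -0.2708, 0.0466]
tool_rot: [3.141, 0.0, 1.716]
force: [-0.1, 0.8, 2.7]
gripper_width: 0.121
pos [ 0.4139 -0.2708  0.0466] rpy [3.141 0.    1.716] tool dxdy cm [0.02 0.03] spin None
```

View pics/s19.png

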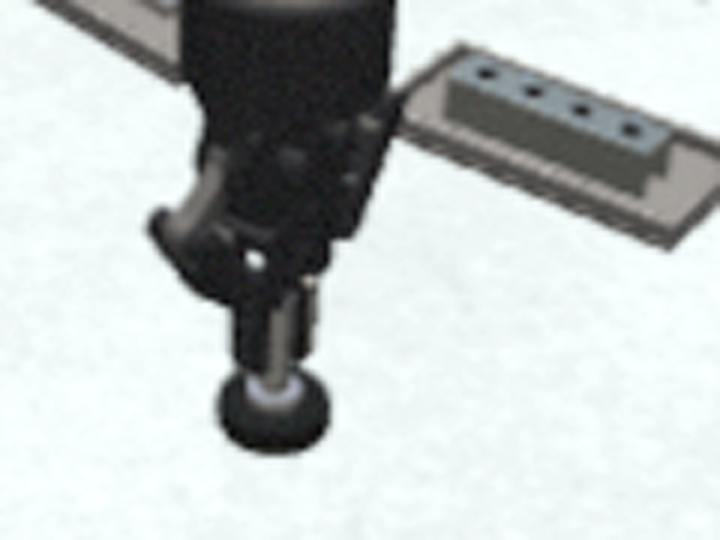

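```bash
python3 -m crank '[[0,0,-0.3,0,0.5],[0,0,-1,0,0.5],[0,0,-2.5,0,0.5],[0,0,-4,0,0.5],[0,0,-4,0,0.5],[0,0,-0.5,0,0.5],[0,0,0,0,0.5],[0,0,0,0,0.5],[0,0,0,0,0.5],[0,0,0,0,0.5]]'; python3 -c "
from h import *
to(.6491,.2059)
f=cam('side');zoom(f,'s20.png',320,150,120,90,6)"
```

```text
t: 41.6
eef_pos: [0.4137, -0.2706, 0.1688]
tool_rot: [-3.141, -0.001, 1.716]
force: [0.1, 0.3, -0.8]
gripper_width: 0.124
pos [ 0.4137 -0.2706  0.1688] rpy [-3.141e+00 -1.000e-03  1.716e+00] tool dxdy cm [43.74 30.18] spin None
```

View pics/s20.png

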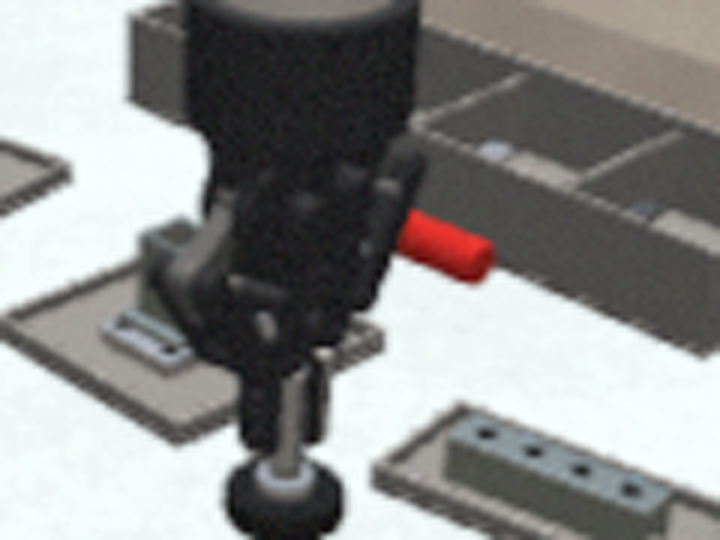

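Foot B is held upright. Carrying it over to the near bay.

```bash
python3 -m crank '[[2,1.4,0,0,0.5],[4,2.8,0,0,0.5],[4.8,3.3,0,0,0.5],[4.8,3.3,0,0,0.5],[4.8,3.3,0,0,0.5],[4.8,3.3,0,0,0.5],[4.8,3.3,0,0,0.5],[4.8,3.3,0,0,0.5],[4.4,3,0,0,0.5],[3,2.1,0,0,0.5]]'; python3 -c "
from h import *
to(.6491,.2059)"
```

```text
t: 42.9
eef_pos: [0.6411, 0.1913, 0.1687]
tool_rot: [-3.141, -0.0, 1.717]
force: [0.2, -1.4, -0.8]
gripper_width: 0.122
pos [0.6411 0.1913 0.1687] rpy [-3.141 -0.     1.717] tool dxdy cm [1.33 1.  ] spin None
```

```bash
python3 -m crank '[[1,0.7,0,0,0.5],[0.4,0.35,1,0,0.5],[0,0,2.5,0,0.5],[0,0,3,0,0.5],[0,0,2.5,0,0.5],[0,0,1.3,0,0.5],[0,0,0.4,0,0.5],[0,0,0,0,0.5],[0,0,0,0,0.5],[0,0,0,0,0.5]]'; python3 -c "
from h import *
to(.6491,.2059)
f=cam('side');zoom(f,'s21.png',260,130,120,90,6)
f=cam('top');zoom(f,'t21.png',180,120,100,80,7)"
```

```text
t: 44.15
eef_pos: [0.6494, 0.2044, 0.0629]
tool_rot: [3.141, 0.0, 1.716]
force: [0.8, -0.1, -0.8]
gripper_width: 0.125
pos [0.6494 0.2044 0.0629] rpy [3.141 0.    1.716] tool dxdy cm [ 0.15 -0.  ] spin None
```

View pics/s21.png

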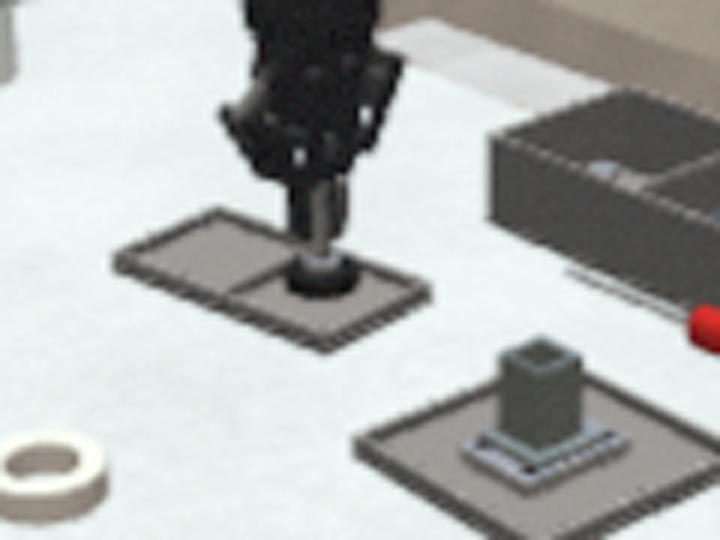

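```bash
python3 -m crank '[[0.1,0,0.3,0,0.5],[0,0,0.3,0,0.5],[0,0,0.2,0,0.5],[0,0,0.1,0,0.5],[0,0,0.1,0,0.5],[0,0,0.1,0,0.5],[0,0,0.05,0,0.5],[0,0,0,0,0.5],[0,0,0,0,0.5],[0,0,0,0,0.5]]'
```

```text
t: 45.5
eef_pos: [0.649, 0.2053, 0.0509]
tool_rot: [3.142, 0.0, 1.716]
force: [0.1, -0.3, -0.1]
gripper_width: 0.126
```

```bash
python3 -m crank '[[0,0,0.05,0,0.5],[0,0,0.05,0,0.5],[0,0,0,0,0.5],[0,0,0,0,0.5],[0,0,0,0,0.5],[0,0,0,0,0.5],[0,0,0,0,0.5],[0,0,0,0,0.5],[0,0,0,0,0.5],[0,0,0,0,0.5]]'
```

```text
t: 46.75
eef_pos: [0.6491, 0.2054, 0.0506]
tool_rot: [3.141, 0.0, 1.716]
force: [-1.7, 0.2, 3.9]
gripper_width: 0.12
```

```bash
python3 -m crank '[[0,0,0,0,1.6],[0,0,0,0,2],[0,0,0,0,3.5],[0,0,0,0,3.5],[0,0,0,0,3.5],[0,0,-1,0,3.5],[0,0,-4,0,3.5],[0,0,-5,0,4],[0,0,-2,0,4],[0,0,0,0,4]]'; python3 -c "
from h import *
to(.3742,.2850)
f=cam('side');zoom(f,'s22.png',200,130,150,112,5);
# stem top of foot a from first side picture later
print(f['frame'].shape)"
```

```text
t: 48.0
eef_pos: [0.6496, 0.2054, 0.172]
tool_rot: [3.138, 0.0, 1.716]
force: [-0.5, -0.4, -0.4]
gripper_width: 0.466
pos [0.6496 0.2054 0.172 ] rpy [3.138 0.    1.716] tool dxdy cm [ 11.85 -26.1 ] spin None
(400, 640, 3)
```

View pics/s22.png

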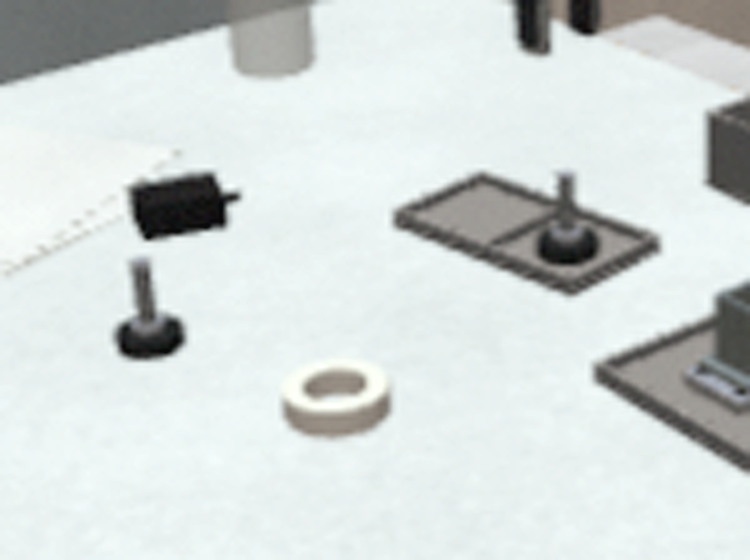

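```bash
python3 -c "
from h import *
f=cam('side');print(onz(f,(228.4,182.6),.06))"
python3 -m crank '[[1,-2.2,0,0,4],[1.8,-4,0,0,4],[2,-4.4,0,0,4],[2,-4.4,0,0,4],[2,-4.4,0,0,4],[1.8,-4,0,0,4],[1.25,-2.7,0,0,4],[0,0,2,0,4],[0,0,2.5,0,4],[0,0,0,0,4]]'; python3 -c "
from h import *
to(.3742,.285)
f=cam('side');zoom(f,'s23.png',180,130,120,90,6)"
```

```text
[0.3761576  0.28031492 0.06      ]
t: 49.35
eef_pos: [0.3723, 0.2843, 0.1228]
tool_rot: [-3.137, 0.001, 1.716]
force: [-0.0, 0.2, 0.5]
gripper_width: 0.468
pos [0.3723 0.2843 0.1228] rpy [-3.137e+00  1.000e-03  1.716e+00] tool dxdy cm [0.04 0.2 ] spin None
```

View pics/s23.png

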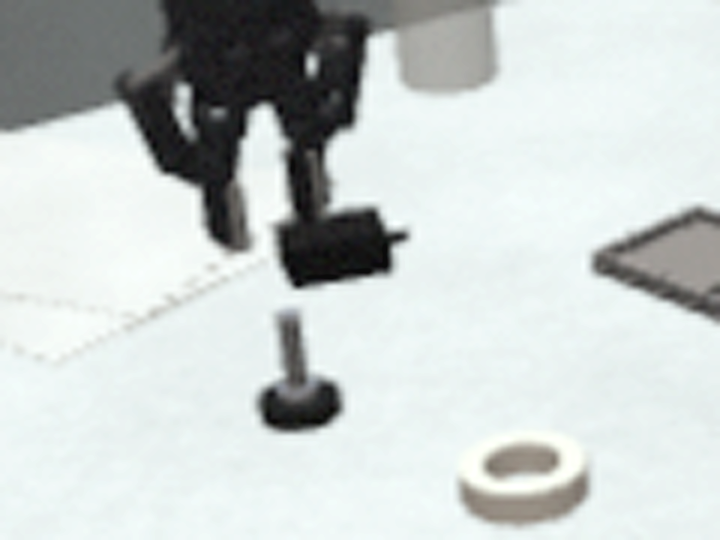

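```bash
python3 -m crank '[[-0.1,0.2,1.5,0,4],[0,0.05,2.5,0,4],[0,0,2,0,4],[0,0,1.2,0,4],[0,0,0.4,0,4],[0,0,0,0,4],[0,0,0,0,0.5],[0,0,0,0,0.5],[0,0,0,0,0.5],[0,0,0,0,0.5]]' 50; python3 -c "
from h import *
to(.3742,.285)
f=cam('side');zoom(f,'s24.png',180,150,120,90,6)"
```

```text
t: 50.65
eef_pos: [0.3764, 0.2843, 0.0492]
tool_rot: [3.141, -0.0, 1.716]
force: [-1.3, -1.1, 6.1]
gripper_width: 0.118
pos [0.3764 0.2843 0.0492] rpy [ 3.141 -0.     1.716] tool dxdy cm [ 0.1  -0.21] spin None
```

View pics/s24.png

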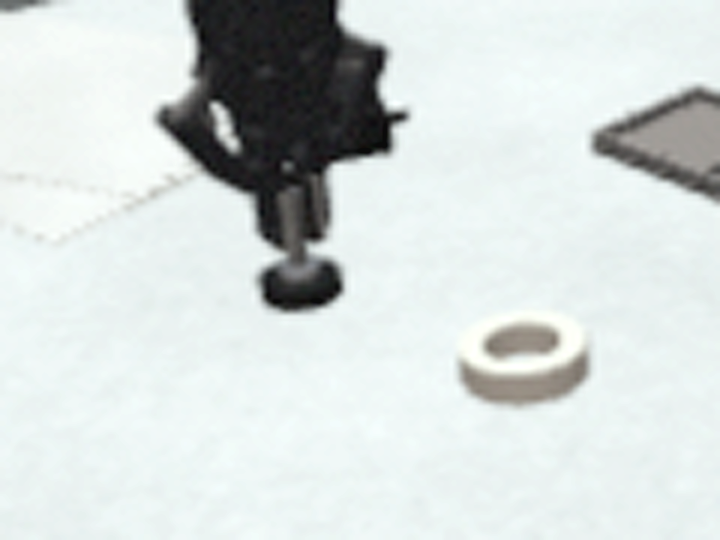

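```bash
python3 -m crank '[[0,0,-0.3,0,0.5],[0,0,-1,0,0.5],[0,0,-2.5,0,0.5],[0,0,-4,0,0.5],[0,0,-4,0,0.5],[0,0,-0.5,0,0.5],[0,0,0,0,0.5],[0,0,0,0,0.5],[0,0,0,0,0.5],[0,0,0,0,0.5]]'; python3 -c "
from h import *
to(.6375,.2891)
f=cam('side');zoom(f,'s25.png',180,120,120,90,6)"
```

```text
t: 51.95
eef_pos: [0.3761, 0.2842, 0.1713]
tool_rot: [-3.141, 0.0, 1.716]
force: [0.3, -0.3, -0.8]
gripper_width: 0.124
pos [0.3761 0.2842 0.1713] rpy [-3.141  0.     1.716] tool dxdy cm [-3.29 25.94] spin None
```

View pics/s25.png

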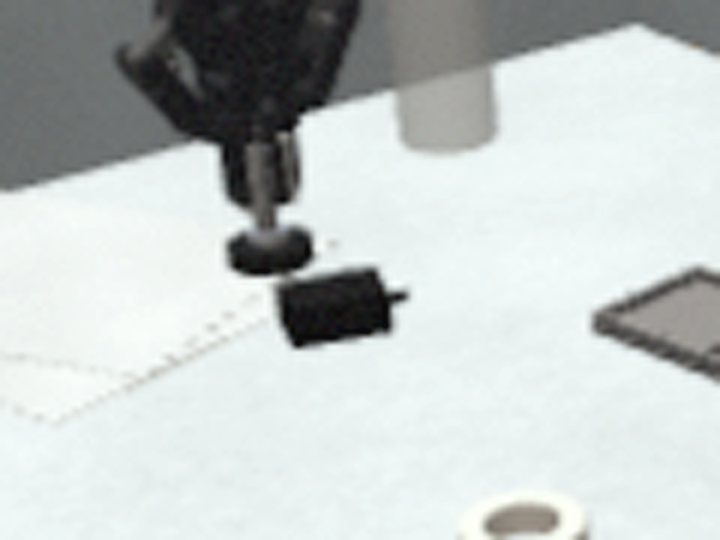

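Held and upright. Taking it to the far bay.

```bash
python3 -m crank '[[-0.2,2,0,0,0.5],[-0.5,4,0,0,0.5],[-0.6,4.5,0,0,0.5],[-0.6,4.5,0,0,0.5],[-0.6,4.5,0,0,0.5],[-0.5,4,0,0,0.5],[-0.29,2.44,0,0,0.5],[0,0,0,0,0.5],[0,0,1,0,0.5],[0,0,2,0,0.5]]'; python3 -m crank '[[0,0,2.5,0,0.5],[0,0,2.5,0,0.5],[0,0,1.8,0,0.5],[0,0,0.7,0,0.5],[0,0,0.2,0,0.5],[0,0,0,0,0.5],[0,0,0,0,0.5],[0,0,0,0,0.5],[0,0,0,0,0.5],[0,0,0,0,0.5]]'; python3 -c "
from h import *
to(.6375,.2891)
f=cam('side');zoom(f,'s26.png',240,130,120,90,6)"
```

```text
t: 53.25
eef_pos: [0.6371, 0.2895, 0.1418]
tool_rot: [3.141, -0.0, 1.716]
force: [0.5, 0.5, -1.2]
gripper_width: 0.123
t: 54.5
eef_pos: [0.6376, 0.2892, 0.0648]
tool_rot: [3.142, -0.0, 1.716]
force: [-0.2, 0.6, -1.9]
gripper_width: 0.119
pos [0.6376 0.2892 0.0648] rpy [ 3.142 -0.     1.716] tool dxdy cm [-0.01 -0.01] spin None
```

View pics/s26.png

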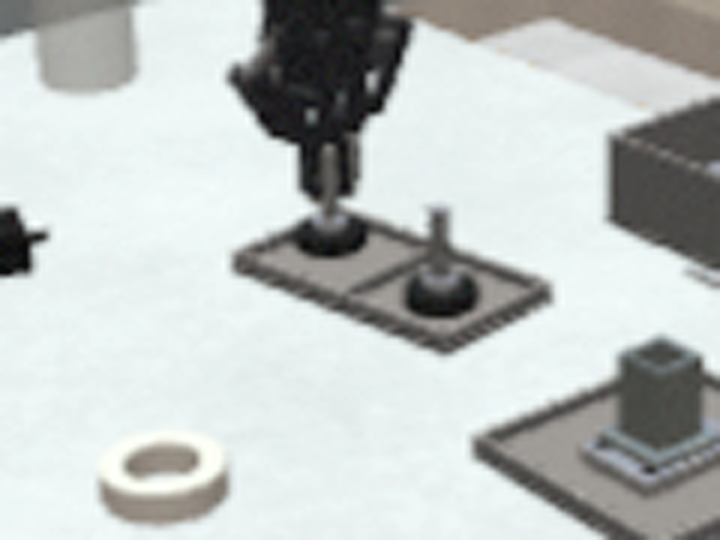

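```bash
python3 -m crank '[[0,0,0.3,0,0.5],[0,0,0.3,0,0.5],[0,0,0.2,0,0.5],[0,0,0.1,0,0.5],[0,0,0.1,0,0.5],[0,0,0.1,0,0.5],[0,0,0.05,0,0.5],[0,0,0,0,0.5],[0,0,0,0,0.5],[0,0,0,0,0.5]]'
```

```text
t: 55.8
eef_pos: [0.6377, 0.2892, 0.0533]
tool_rot: [3.141, -0.0, 1.716]
force: [0.5, 0.7, -0.8]
gripper_width: 0.119
```

```bash
python3 -m crank '[[0,0,0.05,0,0.5],[0,0,0.05,0,0.5],[0,0,0,0,0.5],[0,0,0,0,0.5],[0,0,0,0,0.5],[0,0,0,0,0.5],[0,0,0,0,0.5],[0,0,0,0,0.5],[0,0,0,0,0.5],[0,0,0,0,0.5]]'
```

```text
t: 57.05
eef_pos: [0.6377, 0.2892, 0.0533]
tool_rot: [3.141, 0.0, 1.716]
force: [-4.2, -0.8, 6.3]
gripper_width: 0.12
```

Contact. Release, rise and back away.

```bash
python3 -m crank '[[0,0,0,0,1.6],[0,0,0,0,2],[0,0,0,0,3.5],[0,0,0,0,3.5],[0,0,0,0,3.5],[0,0,-1,0,3.5],[0,0,-4,0,3.5],[0,0,-5,0,4],[0,0,-3,0,4],[0,0,0,0,4]]'; python3 -m crank '[[0,-2,0,0,4],[0,-4,0,0,4],[0,-5,0,0,4],[0,-5,0,0,4],[0,-5,0,0,4],[0,-4,0,0,4],[0,-1,0,0,4],[0,0,0,0,4],[0,0,0,0,4],[0,0,0,0,4]]'; python3 -c "
from h import *
print(env.sense()['t'],env.sense()['eef_pos'])
f=cam('side');zoom(f,'s27.png',220,130,240,180,3.3)
f=cam('top');zoom(f,'t27.png',180,115,266,80,3)
for c,r in blobs(f): print(np.round(r[0],1),wrect(f,c,.014))
zoom(f,'t28.png',180,120,100,80,7)"
```

```text
t: 58.3
eef_pos: [0.6385, 0.2895, 0.1858]
tool_rot: [3.136, -0.001, 1.716]
force: [0.2, 0.1, -0.6]
gripper_width: 0.465
t: 59.55
eef_pos: [0.381, 0.2516, 0.182]
tool_rot: [-3.141, 0.0, 1.715]
force: [-0.2, -0.4, 0.1]
gripper_width: 0.463
59.55 [0.38102477 0.25158591 0.18199138]
[154.2 214.6] [483.9 430.4  76.5  51.4 -18.2]
[321.8 161.2] [619.3 -10.2  80.5  60.6  -0.9]
[402.3 153.6] [ 636.7 -225.5  151.7   76.3  -81.6]
[321.  161.5] [618.9  -8.1 141.4 139.1  -0.9]
[224.9 154. ] [643.  247.2 172.7  93.  -82.2]
```

View pics/s27.png

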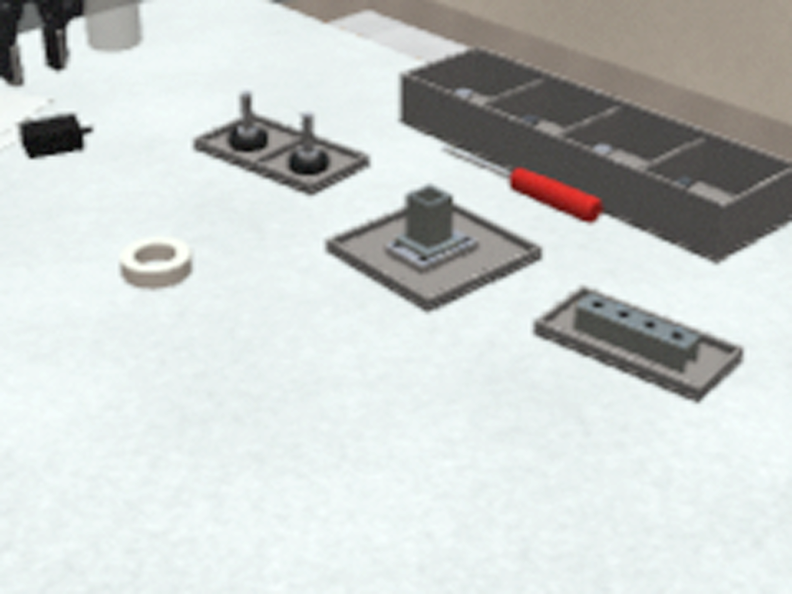

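View pics/t27.png

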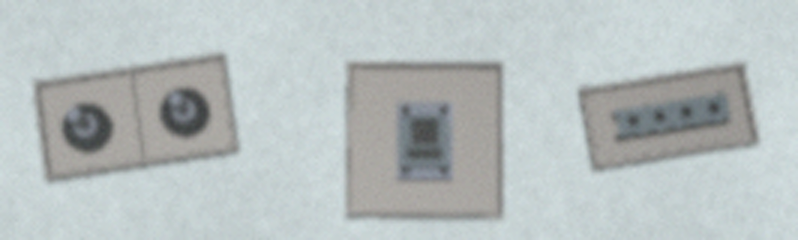

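Both views show every part in its tray: feet at (88,127) and (185,112), shoe on plate at (424,142), and bar at (672,116), holes up. The robot is clear of everything, so I'm handing in.

```bash
python3 -c "
from rig import env
print(env.sign_off())"
```

```text
the job is handed in; nothing more can be done
None
```

The job is done and handed in at about 60 s of the 125 s allowed; `env.sign_off()` gives no verdict. I worked in the order asked: plate, shoe, bar, then the two feet. Each part was lowered until the wrist force showed contact (4–7 N) and then released.

- **Last checks:** both camera views, taken after the arm had backed off, agree on where everything ended up.
    - The plate is flat and central in the square tray.
    - The shoe stands upright in the middle of the plate, with the bolt marks showing evenly around its flange.
    - The bar lies flat in the narrow tray with its holes still up.
    - One foot stands stem up in each bay of the two-bay tray.
- **What went wrong:** the first try at the plate was too high. The fingers pressed lightly on its top (about 8 N), so I lifted, opened wider, went lower and gripped it properly. On the second try the fingertips touched the bench at about 13 N.
- **Disagreement:** the two cameras differed by up to about 6 mm on the foot stem tops. Both feet were still gripped cleanly.

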